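Clear the jammed ring chute and load the lapping arbor

TASK

The ring chute is jammed by an oversize blue blank: lift it out, put it in the red tray and let the steel rings behind it run down to the end stop. Then turn the red clamp knob loose, slide the green carriage fully home against its yellow stop and turn the knob tight again; after that slide every steel ring, from the chute and any on the bench, down over the carriage's upright arbor, and finish with the brass collar on top of the rings. Leave everything else where it is.

Things in the scene. Friction and masses are not known exactly. Their poses are not given: they have to be found in the camera images.
- chute: Fixed slippery black-floored trough sloping 14 degrees. Origin on the table below the end pocket; +x level, towards the HIGH end, +y across. Floor 84 mm wide, 390 mm long, its top 60 mm + 0.249 x above the table. Rims 6 mm high (square to the floor), 84 mm apart outside, 74 mm inside, 64 mm from the throat down. Yellow end stop 22 mm high. Parts slide down by themselves and queue touching.
- chute_end (a point): Point on the chute floor, 60 mm above the table, where the centre of the underside of the lowest ring comes to rest against the yellow end stop.
- chute_throat (a point): Point on the chute floor, 62 mm up the slope from chute_end, where the centre of the underside of the jammed blank is at the start.
- blank: Solid blue-painted metal disc (no hole), diameter 68 mm, 24 mm high, 0.18 to 0.35 kg, wedged in the throat of the chute, the steel rings queued behind it. Origin at the centre of its underside, z along its axis (square to the chute floor at the start).
- ring1: Steel spacer ring, outer diameter 60 mm, bore 34 mm, 20 mm high, 0.13 kg; in the chute right behind the blank at the start. Origin at the centre of its underside, z along its axis.
- ring2: Steel spacer ring, outer diameter 60 mm, bore 34 mm, 20 mm high, 0.13 kg; second behind the blank in the chute at the start. Origin at the centre of its underside, z along its axis.
- ring3: Steel spacer ring, outer diameter 60 mm, bore 34 mm, 20 mm high, 0.13 kg; third behind the blank in the chute at the start, or absent. Origin at the centre of its underside, z along its axis.
- ring4: Steel spacer ring, outer diameter 60 mm, bore 34 mm, 20 mm high, 0.13 kg; lying flat on the bench at the start, or absent. Origin at the centre of its underside, z along its axis.
- collar: Brass collar, outer diameter 52 mm, bore 34 mm, 20 mm high, 0.08 to 0.17 kg, lying flat on the table. Origin at the centre of its underside, z along its axis.
- red_tray: Loose red open plastic tray, 170 x 150 mm outside (x, y), 36 mm high, walls and floor 4 mm, 0.45 kg, empty at the start. Origin at the centre of its underside. It may stand on either side of the table; the like yellow tray stands on the other.
- bed: Fixed aluminium slide bed on the table, 370 x 90 mm (x, y), 22 mm high. Origin at the centre of its underside; +x points along the travel towards the yellow loading stop (the other end has a grey stop, 42 mm high like the yellow one).
- carriage (a joint): Travel of the green carriage along the bed's +x in m: 0 at the grey stop, 0.12 against the yellow. Slides stiffly (4 N) and stays; the clamp adds no holding force in this simulation. Plate 214 x 76 mm, top 43 mm above the table; arbor at the yellow-stop end, clamp knob 142 mm behind it. It can be moved by the knob or the arbor.
- clamp (a joint): Angle of the red clamp knob on the carriage, in rad: 0 fully loose, 1.5 fully tight, growing clockwise seen from above; light to turn (about 0.1 N m), stays where left. Loose means below 0.3, tight above 1.15.
- clamp_grip (a point): On the knob's axis, 73 mm above the table, 11 mm below the top of the red grip bar. The bar is 66 mm long, 14 mm wide, 32 mm high (from 52 to 84 mm above the table) on a black disc of diameter 48 mm. The point turns with the knob: its x axis lies along the bar (along the bed's x when the joint is 0).
- arbor_seat (a point): On the arbor's axis, on the top of its shoulder (diameter 56 mm) where the lowest ring rests, 49 mm above the table. It moves with the carriage. The arbor is a vertical steel shaft of diameter 27 mm; a ring let go on it slides down freely.
- arbor_top (a point): The arbor's tip, 88 mm above arbor_seat (137 mm above the table); the last 8 mm taper to 14 mm diameter.
- yellow_tray: Loose yellow tray like the red one, with a green glass lens lying in it; leave it alone. Origin at the centre of its underside.
- lens: Green glass disc, diameter 60 mm, 12 mm thick, lying in the yellow tray; leave it alone. Origin at the centre of its underside.
- jar: Jar, diameter 60 mm, 75 mm high, standing beyond the bed and chute; leave it alone. Origin at the centre of its underside.
- bowl: Red bowl, diameter 120 mm, 50 mm high; leave it alone. Origin at the centre of its underside.
- brush: Hand brush, 170 mm long, lying beyond the bed; leave it alone.
- cup: Steel cup, diameter 70 mm, 80 mm high, at the left; leave it alone. Origin at the centre of its underside.
- phone: Black phone, 145 x 72 x 9 mm, lying at the right; leave it alone. Origin at the centre of its underside.
There are look-alikes about, which are no part of the job. What is shaped like the ring2 but orange is not meant. What is shaped like the ring4 but orange is not meant.

How it is judged:
By the outcome, as a careful person would: the job done as asked, in the order asked, and still so for the second after the job is handed in, with the robot touching nothing.
Of ring3, ring4 only 1 to 2 are there at a start; the rules pass over those that are not, and their reading is None.
At some moment in a run one of collar, ring4 may be knocked a few centimetres aside while the robot is not near it.
Once in a run the grip may slacken for a moment while it holds something.
It also fails if it takes over 210 s, if anything falls off the work surface, if the arm or the gripper's body presses on something with over 40 N, if the wrist force passes 120 N, or if a joint passes its speed limit or range.

ROBOT

A 6-joint arm with a two-finger parallel gripper is mounted at the origin on the work surface. World frame = base frame: x ahead of the robot, y to its left, z up, the work surface at z = 0. Lengths are in m, angles in rad, forces in N, time in s.
With the tool pointing down it reaches from about 0.375 to 0.9 m from the base axis. Payload 3.1 kg.
Tool frame: the origin (TCP) lies midway between the tips of the shut fingers; the grasp point (between the pads) lies 19 mm behind it; z points along the fingers, y is the line along which they close (so a half turn about z gives the same grasp; the last joint's range is limited). The gripper opens to 85 mm and grips with 20 to 120 N. Pads are 22 mm wide; open, the fingers measure 114 mm over their backs; the gripper's body (76 mm by 85 mm) begins 54 mm behind the grasp point. The pads swing forward as they close: fully open they stand 13 mm farther back than shut.
Start: joints at [-1.28, 0.527, 1.433, -0, 1.181, -0.178], TCP at [0.282, -0.558, 0.231] pointing down, gripper open.
Joint ranges: [-3.08, 3.08], [-0.75, 2.2], [0.22, 2.44], [-1.43, 4.57], [0, 2.65], [-2.85, 2.85]. Speed limits (rad/s): [2.79, 2.79, 3.14, 3.14, 3.14, 3.14].

INTERFACE

Orientations are given as a unit quaternion [x, y, z, w].
In Python, from station import manip gives the robot as it stands.
- The arm moves only by the tool step_arm, never from a script. Its argument "targets" is text: rows parted by semicolons, each of 4 numbers parted by spaces: the shift along the tool's x, y, z in mm, then the turn about the tool's z in degrees. A call has 1 to 12 rows; each row is the pose to reach, as a shift and turn from the pose commanded when the call began, along the tool's axes at that moment; what a row does not reach only later rows make up. A row lasts 1/10 s, in which the tool goes at most 50 mm and 8.59 degrees, less where a joint would pass 70% of its speed; a pose out of reach is approached as far as the arm can. A call with a gripper value outside its range is refused whole. "gripper" is the closure, from 0 (fully open) to 1 (shut), set as the call begins (left out, the last holds). The fingers move at their own pace and stop on an object; "squeeze" is the grip in N (left out, the last holds). Time passes only in rows, so rows that repeat a pose let the fingers close. It gives the time, the measured TCP pose, the force, the opening and the grip force at its end, in the units of the state.
- manip.sense(): the state, without advancing time (a new reading comes with each control period).
- manip.snapshot(name): name is "scene" or "top"; returns the picture (384x512x3 uint8, red, green, blue); there is no depth.
- manip.get_calibration(name): a dict with "fov_y" (degrees; the focal length in pixels is half the picture's height over the tangent of half this angle, whatever the lens; pixels are square), "cx", "cy" (the principal point, pixels), "k1" (the pictures are not rectified: a ray, as slopes to the right and down, at radius r is drawn at 1 + k1 r^2 times it, then the intrinsics apply), "extrinsics" (4x4, takes a point from camera to world coordinates). Camera axes: x right, y down, z forward; pixel columns grow to the right and rows downward; lengths in m; the calibration is good to about 2 mm. A picture is of the moment at which its call begins. get_calibration takes no time and is no camera call.
- manip.sign_off(): hands the job in; it is judged then, once.
Trained networks look in the newest picture that a camera, given by its name, has taken for a name from the list of things; names that differ only in an ending like _2 or _b are one class to them, and where a whole thing is asked for, a point or a joint stands for the part that bears it (a point fixed in the world has none). Each returns a list of dicts, best first, with "p" (0 to 1); they miss things now and then, are a little off and sometimes report something else, mostly with a low value. They report only what shows in the picture. A call takes as long as a camera call. They do not tell look-alikes from the thing itself.
- manip.recognise(camera, query): "position" ([column, row] in pixels, amid what is visible of it).
- manip.masks_of(camera, query): "pixels" (384x512 bool, what is visible of it) and "position" ([column, row] in pixels, amid what is visible of it).
- manip.mark_of(camera, query): "position" ([column, row] in pixels: a listed point, or the origin of a listed thing).
The state is a dict: "t": time; "q": joint angles; "qd": joint speeds; "tau": joint torques, N m; "tcp_pos": TCP position; "tool_rot": TCP orientation; "force": force on the tool from outside, world axes, zero at the start; "ft_torque": the same for the moment, N m; "finger_gap": opening from 0.0 (shut) to 1.0 (fully open); "gripper_force": force on a finger pad.
Only numpy, scipy, OpenCV 4.12 (cv2) and the standard library are available. Lean on these libraries where they do the work, as an engineer would, in place of code of your own. Each camera call takes 0.05 s, during which the arm holds its last target. There are 200 camera calls.

## Working session

There is one attempt and no reset: what is moved stays moved. The work goes in short steps, Python scripts to look and compute and a tool call to move; the robot and the scene stay as the last step left them, time stands still between calls to the robot, and variables do not carry over. Pictures are saved under pics/ and viewed, at most 14 in all, crops included, and the job is handed in when it is done.

Besides the shell and the picture viewer there is one more tool, called as name(argument=value, ...), one argument or row to a line, values as JSON. step_arm: Moves the arm, as the interface text tells. Its arguments: {"type":"object","properties":{"targets":{"type":"string"},"gripper":{"type":"number"},"squeeze":{"type":"number"}},"required":["targets"]}

```bash
mkdir -p pics; cat > h.py <<'E'
import numpy as np, cv2
from station import manip
from scipy.spatial.transform import Rotation as R
def shot(cam,fn,crop=None,s=1):
    im=manip.snapshot(cam)[:,:,::-1].copy()
    if crop: x0,y0,x1,y1=crop; im=im[y0:y1,x0:x1]
    if s!=1: im=cv2.resize(im,None,fx=s,fy=s,interpolation=cv2.INTER_CUBIC)
    cv2.imwrite('pics/'+fn,im)
def KD(cam):
    c=manip.get_calibration(cam); f=192/np.tan(np.radians(c['fov_y'])/2)
    return c,np.array([[f,0,c['cx']],[0,f,c['cy']],[0,0,1]]),np.array([c['k1'],0,0,0,0.])
def p2w(cam,px,z):
    c,K,D=KD(cam); T=np.array(c['extrinsics'])
    u=cv2.undistortPoints(np.array([[px]],float),K,D)[0,0]
    d=T[:3,:3]@np.array([u[0],u[1],1]); o=T[:3,3]
    return o+d*(z-o[2])/d[2]
def w2p(cam,p):
    c,K,D=KD(cam); M=np.linalg.inv(np.array(c['extrinsics']))
    return cv2.projectPoints(np.array([p],float),cv2.Rodrigues(M[:3,:3])[0],M[:3,3],K,D)[0][0,0]
def st():
    s=manip.sense(); Rm=R.from_quat(s['tool_rot']).as_matrix()
    return s,Rm
def to(goal,yawdir=None):
    """shift in tool mm from measured tcp to goal; yaw change so tool y lies along yawdir"""
    s,Rm=st(); d=Rm.T@(np.array(goal)-s['tcp_pos'])*1000
    out=[d.round(1)]
    if yawdir is not None:
        v=Rm.T@np.array(yawdir); a=np.degrees(np.arctan2(-v[0],v[1])); a=(a+90)%180-90
        out.append(round(a,1))
    return out
E
python3 - <<'E'
from h import *
shot('scene','s0.png',s=1.5); shot('top','t0.png',s=1.5)
np.set_printoptions(precision=3,suppress=True)
for c in('scene','top'):
    print(c,manip.get_calibration(c))
    for n in ['chute','chute_end','chute_throat','blank','ring1','collar','red_tray','bed','clamp_grip','arbor_seat','arbor_top','carriage','yellow_tray']:
        print(n,[(round(d['p'],2),np.round(d['position']).tolist()) for d in manip.mark_of(c,n)][:5])
E
```

```text
scene {'fov_y': 48.82008309322083, 'cx': 249.2198695974099, 'cy': 201.76036955014092, 'k1': -0.12831877929033922, 'extrinsics': array([[-0.884,  0.272, -0.38 ,  1.021],
       [ 0.467,  0.516, -0.718,  0.88 ],
       [ 0.001, -0.812, -0.583,  0.844],
       [ 0.   ,  0.   ,  0.   ,  1.   ]])}
chute [(0.62, [261.0, 249.0]), (0.27, [216.0, 200.0])]
chute_end [(0.8, [261.0, 232.0]), (0.66, [358.0, 271.0])]
chute_throat [(0.83, [270.0, 243.0])]
blank [(0.63, [267.0, 245.0])]
ring1 [(0.76, [229.0, 329.0]), (0.71, [288.0, 187.0]), (0.7, [287.0, 280.0]), (0.66, [279.0, 265.0]), (0.53, [272.0, 252.0])]
collar [(0.57, [281.0, 220.0])]
red_tray [(0.88, [242.0, 173.0])]
bed [(0.62, [210.0, 206.0])]
clamp_grip [(0.49, [197.0, 173.0])]
arbor_seat [(0.79, [218.0, 201.0]), (0.68, [196.0, 282.0])]
arbor_top [(0.75, [215.0, 176.0])]Traceback (most recent call last):
  File "<stdin>", line 7, in <module>
ValueError: it knows: arbor_seat, arbor_top, bed, blank, bowl, brush, chute, chute_end, chute_throat, clamp_grip, collar, cup, jar, lens, phone, red_tray, ring, yellow_tray
```

```bash
python3 - <<'E'
from h import *
np.set_printoptions(precision=3,suppress=True)
c='top'
print(c,manip.get_calibration(c))
for n in ['chute','chute_end','chute_throat','blank','ring1','collar','red_tray','bed','clamp_grip','arbor_seat','arbor_top','yellow_tray']:
        print(n,[(round(d['p'],2),np.round(d['position'],1).tolist()) for d in manip.mark_of(c,n)][:6])
E
```

```text
top {'fov_y': 48.64001489497073, 'cx': 253.39235857368976, 'cy': 197.30541678408449, 'k1': 0.04418099056277488, 'extrinsics': array([[-0.   , -0.983,  0.186,  0.326],
       [-1.   , -0.004, -0.024,  0.   ],
       [ 0.024, -0.185, -0.982,  1.268],
       [ 0.   ,  0.   ,  0.   ,  1.   ]])}
chute [(0.6, [221.1, 202.8])]
chute_end [(0.64, [216.9, 199.5]), (0.31, [179.6, 184.9])]
chute_throat [(0.97, [200.8, 194.4]), (0.54, [299.8, 181.1]), (0.25, [352.7, 249.8])]
blank [(0.82, [198.5, 190.5]), (0.62, [302.4, 180.6])]
ring1 [(0.8, [157.9, 176.8]), (0.66, [287.0, 245.1]), (0.53, [180.5, 184.3]), (0.53, [138.4, 170.8]), (0.49, [150.9, 136.2]), (0.49, [303.7, 288.7])]
collar [(0.73, [248.4, 242.9]), (0.6, [199.2, 192.2])]
red_tray [(0.68, [356.0, 245.8])]
bed [(0.79, [311.0, 186.4])]
clamp_grip [(0.73, [347.2, 180.5]), (0.39, [176.9, 185.2])]
arbor_seat [(0.63, [298.3, 187.9])]
arbor_top [(0.85, [301.3, 182.2])]
yellow_tray [(0.88, [141.9, 259.5]), (0.53, [210.8, 131.3])]
```

View pics/s0.png

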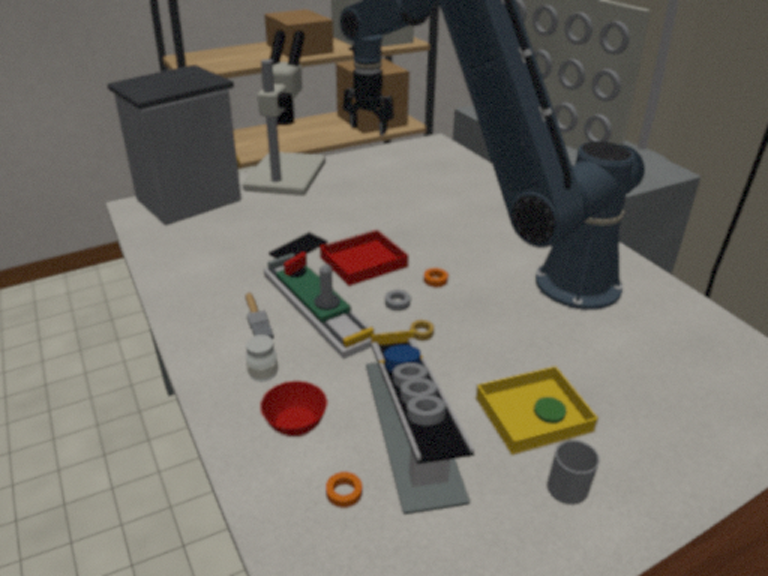

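View pics/t0.png

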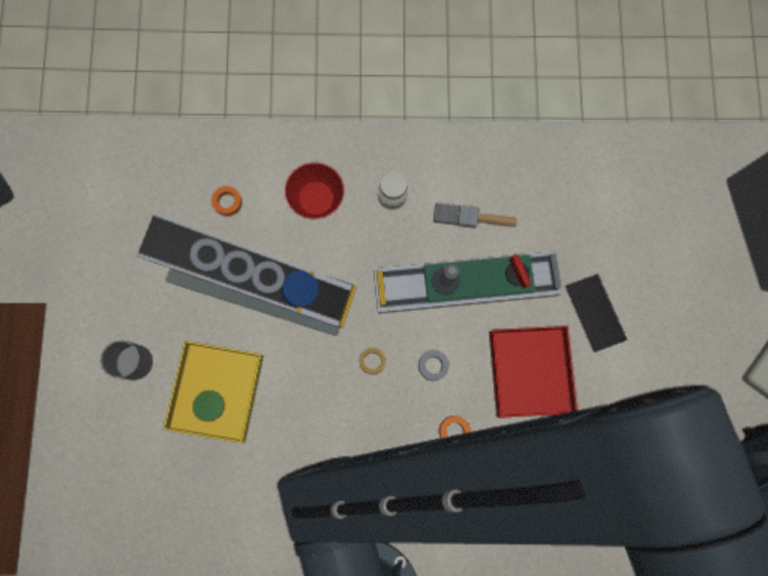

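Top view (×1.5 pixels):
- The chute has the blue blank at (300,290) and three steel rings behind it at (268,277), (237,266) and (207,254).
- There is a steel bench ring at (433,365) and the brass collar at (372,361).
- The red tray is at (533,370). The yellow tray at (213,392) holds the lens.
- The knob is at (521,271), the arbor at (449,278), and the bed's yellow stop is on the left at (381,288).

Possible mix-ups: the orange rings at (227,200) and (455,428), and the red bowl at (315,190) against the red tray. I chose by colour and shape.

```bash
cat > meas.py <<'E'
from h import *
from scipy.optimize import least_squares
np.set_printoptions(precision=4,suppress=True)
obs=[]
t14=np.radians(14)
def P(v,s,h): # slope distance s, normal height h
    x,y,a=v; xx=s*np.cos(t14)-h*np.sin(t14); z=.06+s*np.sin(t14)+h*np.cos(t14)
    return np.array([x+xx*np.cos(a),y+xx*np.sin(a),z])
marks=[]
for c in('top','scene'):
    for n,s in(('chute_end',0),('chute_throat',.062),('blank',.062)):
        for d in manip.mark_of(c,n): 
            if d['p']>.4: marks.append((c,s,0,d['position'],n))
    for d in manip.mark_of(c,'ring'):
        for s in(.126,.186,.246): marks.append((c,s,0,d['position'],'ring'))
v=np.array([.55,.1,np.radians(70)])
# init from top
e=p2w('top',[217+4,199.5],.06); r=p2w('top',[138.4,170.8],.12); v=np.array([e[0],e[1],np.arctan2(r[1]-e[1],r[0]-e[0])]); print(v)
for it,th in enumerate((18,10,6)):
    use=[m for m in marks if np.linalg.norm(w2p(m[0],P(v,m[1],m[2]))-m[3])<th]
    f=lambda v:np.concatenate([w2p(m[0],P(v,m[1],m[2]))-m[3] for m in use])
    v=least_squares(f,v,loss='soft_l1',x_scale=[.01,.01,.05],diff_step=1e-5).x
    print(v,np.degrees(v[2]),len(use))
for m in use: print(m[0],m[4],m[1],np.round(w2p(m[0],P(v,m[1],m[2]))-m[3],1))
def two(n,z,cond=lambda c,p:True):
    for c in('top','scene'):
        print(n,[(round(d['p'],2),np.round(p2w(c,d['position'],z)[:2],3).tolist()) for d in manip.mark_of(c,n)],c)
for n,z in(('collar',0),('red_tray',0),('bed',0),('clamp_grip',.073),('arbor_seat',.049),('arbor_top',.137),('ring',0)): two(n,z)
m=manip.masks_of('top','clamp_grip')[:2]
for d in m: print(d['p'],d['position'],cv2.minAreaRect(np.argwhere(d['pixels'])[:,::-1].astype(np.float32)))
print(manip.sense()['tcp_pos'],manip.sense()['t'])
E
python3 meas.py
python3 - <<'E'
from h import *
shot('top','t1.png',crop=(80,120,400,300),s=2.5)
E
```

```text
[0.5474 0.0641 1.2753]
[0.5469 0.0667 1.2676] 72.62689451977151 15
[0.5485 0.0675 1.2827] 73.49251853429173 12
[0.5485 0.0675 1.2827] 73.49251828115331 12
top chute_end 0 [ 2.9 -0.4]
top chute_throat 0.062 [-1.4 -2.2]
top blank 0.062 [0.9 1.7]
top ring 0.186 [-0.9  1. ]
top ring 0.126 [-2.7  0.6]
top ring 0.246 [-2.7 -0.2]
scene chute_end 0 [1.5 0.4]
scene chute_throat 0.062 [-2.5 -0.5]
scene blank 0.062 [-0.3 -2.4]
scene ring 0.246 [-1.9 -2.6]
scene ring 0.186 [-0.4 -0.4]
scene ring 0.126 [0.3 1.3]
collar [(0.73, [0.427, -0.016]), (0.6, [0.581, 0.134])] top
collar [(0.57, [0.427, -0.023])] scene
red_tray [(0.68, [0.42, -0.337])] top
red_tray [(0.88, [0.408, -0.336])] scene
bed [(0.79, [0.6, -0.207])] top
bed [(0.62, [0.599, -0.201])] scene
clamp_grip [(0.73, [0.602, -0.301]), (0.39, [0.586, 0.19])] top
clamp_grip [(0.49, [0.599, -0.304])] scene
arbor_seat [(0.63, [0.585, -0.162])] top
arbor_seat [(0.79, [0.59, -0.149]), (0.68, [0.786, 0.148])] scene
arbor_top [(0.85, [0.582, -0.158])] top
arbor_top [(0.75, [0.59, -0.166])] scene
ring [(0.8, [0.628, 0.26]), (0.66, [0.421, -0.131]), (0.53, [0.605, 0.191]), (0.53, [0.646, 0.319]), (0.49, [0.756, 0.286]), (0.49, [0.295, -0.178])] top
ring [(0.76, [0.763, 0.287]), (0.71, [0.306, -0.175]), (0.7, [0.55, 0.211]), (0.66, [0.54, 0.151]), (0.53, [0.529, 0.096]), (0.46, [0.428, -0.125])] scene
0.66 [342.5, 182.6] ((345.0, 180.5), (21.0, 16.0), 90.0)
[ 0.2824 -0.5575  0.2313] 2.4
```

View pics/t1.png

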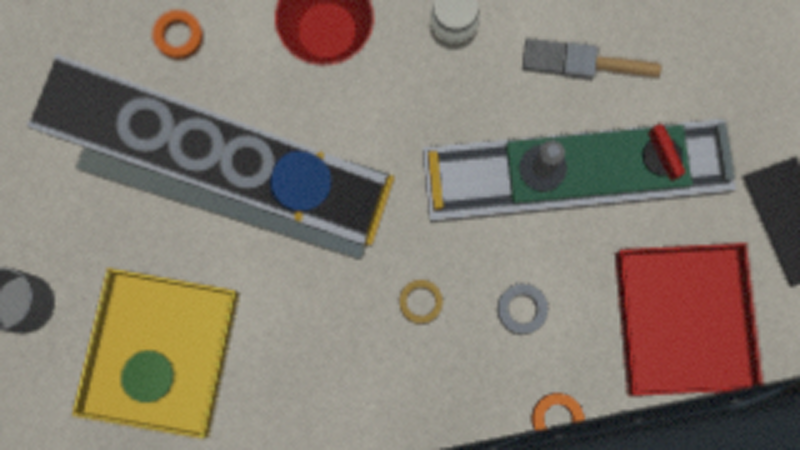

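The crop confirms the choice: blank at (301,181), steel chute rings at (247,161), (196,143) and (144,123), steel bench ring at (522,308), collar at (421,301). The knob bar lies nearly across the bed at (667,151).

```bash
python3 - <<'E'
from h import *
from scipy.optimize import least_squares
np.set_printoptions(precision=4,suppress=True)
t14=np.radians(14)
def P(v,s,h):
    x,y,a=v; xx=s*np.cos(t14)-h*np.sin(t14); z=.06+s*np.sin(t14)+h*np.cos(t14)
    return np.array([x+xx*np.cos(a),y+xx*np.sin(a),z])
A=[(.062,.024,(301,181)),(.126,.02,(247,161)),(.186,.02,(196,143)),(.246,.02,(144,123))]
g=lambda p:(np.array(p)+.5)/2.5+[80,120]-.5
f=lambda v:np.concatenate([w2p('top',P(v,s,h))-g(p) for s,h,p in A])
r=least_squares(f,[.5485,.0675,1.28],x_scale=[.01,.01,.05],diff_step=1e-5)
v=r.x;print(v,np.degrees(v[2]),r.fun)
for s,h in((0,0),(.062,0),(.062,.016)): print(s,h,P(v,s,h))
def q(p,z): return p2w('top',g(p),z)[:2]
print('arborTop',q((551,151),.137),'knobtop',q((667,151),.084),'bar',q((656,127),.084),q((678,176),.084))
print('ring4',q((522,307),.02),'collar',q((421,300),.02),'tray corners',[q(p,.036) for p in((618,252),(744,246),(760,383),(630,394))])
print('bed',[q(p,.042) for p in ((434,152),(440,208),(720,125),(733,185))], 'plate',q((510,142),.043),q((514,203),.043),q((690,188),.043))
s,Rm=st(); print(s['tcp_pos'],Rm,s['finger_gap'],s['force'])
E
```

```text
[0.5436 0.0673 1.252 ] 71.73259167606008 [ 0.6375  0.1925  0.3071  0.279  -0.1653 -0.2738 -0.7468 -0.212 ]
0 0 [0.5436 0.0673 0.06  ]
0.062 0 [0.5624 0.1244 0.075 ]
0.062 0.016 [0.5612 0.1208 0.0905]
arborTop [ 0.5881 -0.1553] knobtop [ 0.6011 -0.2958] bar [ 0.6293 -0.2842] [ 0.5718 -0.3072]
ring4 [ 0.4273 -0.1333] collar [ 0.4352 -0.0148] tray corners [array([ 0.4906, -0.2453]), array([ 0.4983, -0.3935]), array([ 0.3403, -0.4028]), array([ 0.3274, -0.2534])]
bed [array([ 0.6082, -0.0295]), array([ 0.541 , -0.0365]), array([ 0.6429, -0.3709]), array([ 0.57  , -0.3826])] plate [ 0.6206 -0.1197] [ 0.5471 -0.1234] [ 0.566  -0.3314]
[ 0.2824 -0.5575  0.2313] [[ 0.8921  0.4518  0.    ]
 [ 0.4518 -0.8921  0.0001]
 [ 0.     -0.     -1.    ]] 0.9980600954034395 [-0.0584  0.706  -0.5647]
```

```bash
python3 - <<'E'
from h import *
print(to([0.561,0.121,0.17],[-.949,.314,0]))
E
```

```text
[array([ 555.1, -479.5,   61.3]), np.float64(-44.8)]
```

step_arm(
  targets="46 -40 0 -4;92 -80 0 -8;139 -120 0 -12;185 -160 0 -16;231 -200 0 -20;278 -240 0 -24;324 -280 0 -28;370 -320 0 -32;416 -360 0 -36;463 -400 0 -40;509 -440 20 -44;555 -480 40 -45",
  gripper=0,
  squeeze=60,
)

```text
t: 3.65
tcp_pos: [0.5108, -0.0016, 0.2171]
tool_rot: [0.809, 0.588, 0.001, 0.001]
force: [0.7, -0.2, 0.1]
finger_gap: 0.999
gripper_force: 0.0
```

step_arm(
  targets="0 0 0 0;0 0 20 0;0 0 20 0",
)

```text
t: 3.95
tcp_pos: [0.5079, -0.0031, 0.1949]
tool_rot: [0.809, 0.587, -0.002, -0.002]
force: [-0.9, 0.3, 0.4]
finger_gap: 0.997
gripper_force: 0.0
```

```bash
python3 - <<'E'
from h import *
print(to([0.561,0.121,0.079],[-.949,.314,0])); s,_=st(); print(s['t'],s['tcp_pos'],s['force'],s['q'])
shot('top','t2.png',crop=(120,110,280,230),s=5)
print(manip.sense()['force'])
E
```

```text
[array([134.5,  12.4, 115.7]), np.float64(0.2)]
3.95 [ 0.50794803 -0.00309449  0.19487411] [-0.86170518  0.30517047  0.40395246] [-2.26206029e-01  4.24305154e-01  1.75873938e+00 -3.78280875e-04
  9.63088633e-01  8.97799049e-02]
[-0.53922001  0.07081576 -0.15427177]
```

View pics/t2.png

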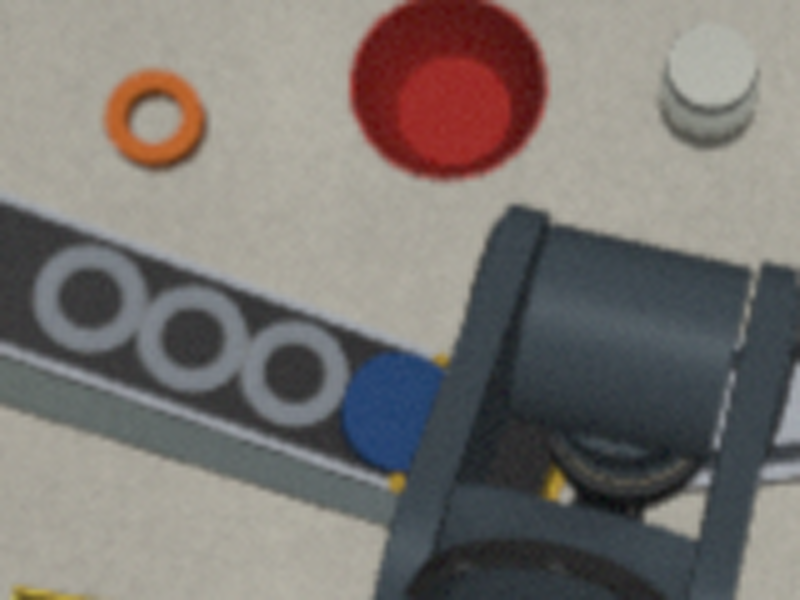

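The crop shows the arm still short of the blank (about (395,410)); the rest of the approach is clear.

step_arm(
  targets="45 4 10 0;90 8 25 0;134 12 40 0;134 12 60 0;134 12 70 0;134 12 70 0",
)

```text
t: 4.6
tcp_pos: [0.5616, 0.119, 0.1255]
tool_rot: [0.81, 0.586, -0.001, -0.001]
force: [-0.9, 0.4, -0.1]
finger_gap: 1.003
gripper_force: 0.0
```

```bash
python3 - <<'E'
from h import *
print(to([0.561,0.121,0.079],[-.949,.314,0])); s,_=st(); print(s['t'],s['tcp_pos'],s['force'])
shot('scene','s2.png',crop=(210,180,350,300),s=5)
E
```

```text
[array([ 1.7, -1. , 46.5]), np.float64(0.1)]
4.6 [0.56158352 0.11904206 0.12549489] [-0.93706297  0.41568478 -0.0766439 ]
```

View pics/s2.png

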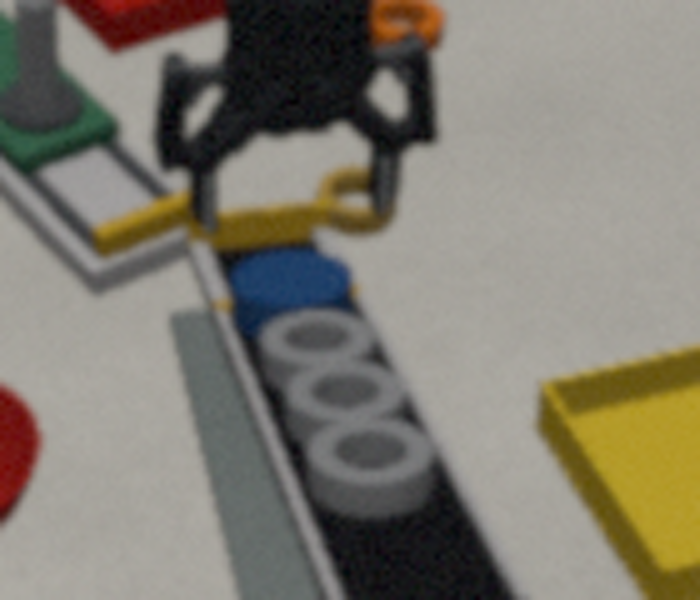

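The gripper straddles the blank (jaws at (205,215) and (385,195), blank at (290,285)), so I go down and grip.

step_arm(
  targets="2 -1 20 0;2 -1 35 0;2 -1 46 0;2 -1 46 0;2 -1 46 0",
)

```text
t: 5.15
tcp_pos: [0.5628, 0.1218, 0.0811]
tool_rot: [0.81, 0.586, 0.0, 0.0]
force: [-1.0, -0.0, 1.3]
finger_gap: 1.002
gripper_force: 0.0
```

step_arm(
  targets="0 0 0 0;0 0 0 0;0 0 0 0;0 0 0 0;0 0 0 0",
  gripper=1,
  squeeze=70,
)

```text
t: 5.65
tcp_pos: [0.5628, 0.1222, 0.0822]
tool_rot: [0.81, 0.587, 0.001, 0.001]
force: [-0.6, -0.8, 6.7]
finger_gap: 0.765
gripper_force: 76.2
```

step_arm(
  targets="-1 0 -5 0;-2 0 -10 0;-4 0 -15 0;-5 0 -20 0;-7 0 -28 0;-9 0 -36 0;-10 0 -60 0;-10 0 -80 0;-10 0 -80 0",
)

```text
t: 6.55
tcp_pos: [0.5616, 0.1128, 0.1636]
tool_rot: [0.81, 0.587, 0.003, 0.002]
force: [0.6, -0.2, -2.8]
finger_gap: 0.765
gripper_force: 78.5
```

```bash
python3 - <<'E'
from h import *
print(to([0.414,-0.324,0.165],[-.949,.314,0])); s,_=st(); print(s['t'],s['tcp_pos'],s['force'],s['finger_gap'],s['q'])
for n in('ring','blank'): print(n,[(round(d['p'],2),np.round(d['position']).tolist()) for d in manip.mark_of('top' if 0 else 'scene',n)])
shot('scene','s3.png',crop=(210,140,350,300),s=3)
E
```

```text
[array([-461.1,   -4.2,   -2.5]), np.float64(0.2)]
6.55 [0.56156831 0.11284434 0.16364292] [ 0.58299777 -0.18912111 -2.84514343] 0.7649110751525917 [3.20069968e-03 5.42403832e-01 1.63665581e+00 1.91331047e-04
 9.55254514e-01 3.19741733e-01]
ring [(0.91, [229.0, 330.0]), (0.77, [272.0, 252.0]), (0.74, [285.0, 277.0]), (0.72, [278.0, 262.0]), (0.5, [290.0, 186.0]), (0.5, [378.0, 324.0])]
blank [(0.89, [266.0, 239.0])]
```

View pics/s3.png

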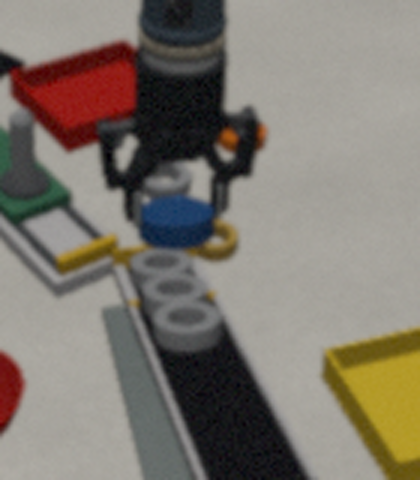

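The blank is held at (178,220) and the rings have slid down towards the stop. Carrying it to the red tray.

step_arm(
  targets="-40 0 -8 0;-82 0 -10 0;-124 -1 -10 0;-166 -1 -10 0;-208 -1 -10 0;-250 -2 -10 0;-292 -3 -10 0;-334 -3 -10 0;-376 -4 -5 0;-418 -4 0 0;-461 -4 10 0;-461 -4 20 0",
)

```text
t: 7.9
tcp_pos: [0.4112, -0.3301, 0.1394]
tool_rot: [0.811, 0.585, -0.001, 0.002]
force: [0.9, 0.1, -2.4]
finger_gap: 0.761
gripper_force: 78.4
```

step_arm(
  targets="0 0 0 0;0 0 0 0",
)

```text
t: 8.1
tcp_pos: [0.4112, -0.3223, 0.1394]
tool_rot: [0.81, 0.587, 0.0, -0.002]
force: [0.3, 0.6, -2.5]
finger_gap: 0.759
gripper_force: 78.4
```

```bash
python3 - <<'E'
from h import *
print(to([0.414,-0.324,0.022])); s,_=st(); print(s['t'],s['tcp_pos'],s['force'],s['finger_gap'],s['gripper_force'])
E
```

```text
[array([ -1. ,   3.5, 117.4])]
8.1 [ 0.41122879 -0.32232981  0.13937311] [ 0.2770373   0.6451588  -2.45146551] 0.7585425849213457 78.41691255569458
```

step_arm(
  targets="0 3 30 0;0 3 60 0;0 3 85 0;0 3 100 0;0 3 108 0;0 3 114 0;0 3 114 0;0 3 114 0",
)

```text
t: 8.9
tcp_pos: [0.4153, -0.325, 0.0271]
tool_rot: [0.81, 0.587, 0.0, 0.001]
force: [0.5, 0.2, -3.7]
finger_gap: 0.761
gripper_force: 78.6
```

step_arm(
  targets="0 0 0 0;0 0 0 0;0 0 0 0;0 0 0 0",
  gripper=0,
)

```text
t: 9.3
tcp_pos: [0.4149, -0.3252, 0.0269]
tool_rot: [0.81, 0.587, 0.0, 0.0]
force: [0.9, -0.3, -0.1]
finger_gap: 1.0
gripper_force: 0.0
```

step_arm(
  targets="0 0 -30 0;0 0 -70 0;0 0 -110 0;0 0 -150 0;0 0 -150 0",
)

```text
t: 9.8
tcp_pos: [0.4172, -0.3278, 0.1818]
tool_rot: [0.81, 0.587, 0.0, 0.006]
force: [0.3, -0.8, -0.9]
finger_gap: 1.002
gripper_force: 0.0
```

```bash
cat > knob.py <<'E'
from h import *
np.set_printoptions(precision=4,suppress=True)
im=manip.snapshot('top'); hsv=cv2.cvtColor(im,cv2.COLOR_RGB2HSV)
import sys
c0=np.array([float(a) for a in sys.argv[1:3]]) if len(sys.argv)>2 else w2p('top',[.601,-.2965,.084])
m=((hsv[...,0]<8)|(hsv[...,0]>172))&(hsv[...,1]>150)&(hsv[...,2]>60)
yy,xx=np.mgrid[:384,:512]; m&=np.hypot(xx-c0[0],yy-c0[1])<17
p=np.argwhere(m)[:,::-1].astype(np.float32)
(c,wh,a)=cv2.minAreaRect(p); print(len(p),c,wh,a)
b=cv2.boxPoints((c,wh,a)); w=np.array([p2w('top',q,.078)[:2] for q in b]); print('center',w.mean(0))
e=[w[1]-w[0],w[2]-w[1]]; e=max(e,key=np.linalg.norm); print('bar yaw',np.degrees(np.arctan2(e[1],e[0]))%180,np.linalg.norm(e))
E
python3 knob.py; python3 - <<'E'
from h import *
s,_=st(); print(s['t'],s['tcp_pos'],s['force'],s['finger_gap'],s['q'])
shot('scene','s4.png',s=1.5)
E
```

```text
132 (346.4897155761719, 180.22679138183594) (21.525339126586914, 6.599750518798828) 66.03750610351562
center [ 0.6022 -0.2972]
bar yaw 21.455943080735153 0.06240429585627507
9.85 [ 0.416053   -0.32645357  0.17938804] [-0.32211771  0.05551018  0.1502045 ] 0.9992860390528964 [-8.76788174e-01  4.68325269e-01  1.73184241e+00  3.28353414e-05
  9.34166504e-01 -5.60213284e-01]
```

View pics/s4.png

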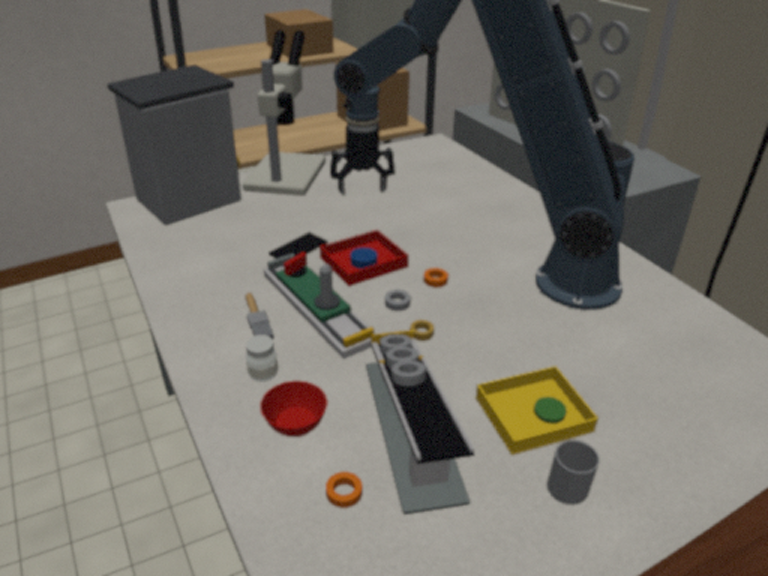

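The blank lies in the red tray at (363,257) and the three rings rest at the end stop (about (400,355)). Next, the knob.

```bash
python3 - <<'E'
from h import *
a=np.radians(111.5)
print(to([0.602,-0.297,0.058],[np.cos(a),np.sin(a),0]))
E
```

```text
[array([ 85.3, 168.6, 119.8]), np.float64(50.4)]
```

step_arm(
  targets="15 30 0 8;32 64 0 16;50 100 10 24;68 135 20 32;85 168 30 40;85 168 40 50;85 168 50 50;85 168 60 50;85 168 60 50",
)

```text
t: 10.8
tcp_pos: [0.5985, -0.2956, 0.1136]
tool_rot: [0.982, 0.19, -0.002, -0.002]
force: [-0.9, 0.3, 0.0]
finger_gap: 1.0
gripper_force: 0.0
```

```bash
python3 - <<'E'
from h import *
a=np.radians(111.5)
print(to([0.602,-0.297,0.058],[np.cos(a),np.sin(a),0]),st()[0]['force'])
E
```

```text
[array([ 2.9,  2.9, 55.5]), np.float64(0.4)] [-0.88423159  0.29245337  0.01285174]
```

step_arm(
  targets="2 2 15 0;2 2 30 0;2 2 45 0;2 2 55 0;2 2 55 0",
)

```text
t: 11.3
tcp_pos: [0.602, -0.2967, 0.0589]
tool_rot: [0.982, 0.19, -0.002, -0.002]
force: [-0.3, 0.5, -1.1]
finger_gap: 1.0
gripper_force: 0.0
```

step_arm(
  targets="0 0 0 0;0 0 0 0;0 0 0 0;0 0 0 0;0 0 0 0;0 0 0 0;0 0 0 0;0 0 0 0",
  gripper=1,
  squeeze=40,
)

```text
t: 12.1
tcp_pos: [0.6037, -0.2977, 0.0621]
tool_rot: [0.982, 0.19, 0.0, 0.0]
force: [-1.0, 0.9, 4.2]
finger_gap: 0.154
gripper_force: 42.9
```

```bash
python3 - <<'E'
from h import *
s,Rm=st(); print(s['t'],s['tcp_pos'],s['force'],s['ft_torque'],s['finger_gap'],np.degrees(np.arctan2(Rm[1,1],Rm[0,1])))
E
```

```text
12.1 [ 0.60371718 -0.29769705  0.06205603] [-0.99056394  0.89076328  4.241151  ] [ 0.05796115  0.15516499 -0.00504659] 0.15400122315726467 -68.13725131305128
```

step_arm(
  targets="0 0 -3 0;0 0 -3 -8;0 0 -3 -16;0 0 -3 -24;0 0 -3 -32;0 0 -3 -40;0 0 -3 -48;0 0 -3 -56;0 0 -3 -64;0 0 -3 -72;0 0 -3 -73;0 0 -3 -73",
)

```text
t: 13.3
tcp_pos: [0.6042, -0.298, 0.0622]
tool_rot: [0.676, 0.736, 0.0, 0.001]
force: [4.7, -1.9, -11.2]
finger_gap: 0.157
gripper_force: 41.1
```

```bash
python3 - <<'E'
from h import *
s,Rm=st(); print(s['t'],s['tcp_pos'],s['force'],s['ft_torque'],s['finger_gap'],np.degrees(np.arctan2(Rm[1,1],Rm[0,1])))
print(np.round(Rm.T@np.array([-.092,.996,0]),3))
E
```

```text
13.3 [ 0.60418969 -0.29795997  0.06220338] [  4.66971791  -1.91137564 -11.23855909] [-0.37088129 -0.7615367   0.01863966] 0.15685119431284256 4.8621995960920374
[ 1.    -0.007 -0.001]
```

step_arm(
  targets="10 0 2 0;20 0 2 0;30 0 2 0;40 0 2 0;50 0 2 0;60 0 2 0;65 0 2 0;65 0 2 0",
)

```text
t: 14.1
tcp_pos: [0.5974, -0.2317, 0.0621]
tool_rot: [0.676, 0.737, -0.0, -0.001]
force: [-0.5, -0.3, -2.7]
finger_gap: 0.157
gripper_force: 42.3
```

```bash
python3 - <<'E'
from h import *
np.set_printoptions(precision=3,suppress=True)
s,Rm=st(); print(s['t'],s['tcp_pos'],Rm.T@s['force'],s['ft_torque'],s['finger_gap'])
print(p2w('top',[0,0],0)[:0], [ (round(d['p'],2),p2w('top',d['position'],.137)[:2]) for d in (manip.snapshot('top') is not None and manip.mark_of('top','arbor_top'))])
shot('top','t5.png',crop=(240,150,380,220),s=5)
E
```

```text
14.1 [ 0.597 -0.232  0.062] [-0.218 -0.548  2.728] [-0.132 -0.048 -0.009] 0.1566764686849211
[] [(0.47, array([ 0.73 , -0.057]))]
```

View pics/t5.png

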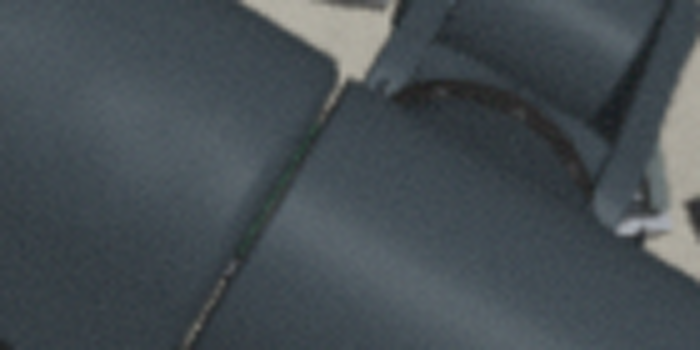

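The arm hides the bed in that view, so I go by force and push on.

step_arm(
  targets="4 0 0 0;8 0 0 0;10 0 0 0;10 0 0 0",
)

```text
t: 14.65
tcp_pos: [0.5965, -0.2228, 0.0621]
tool_rot: [0.676, 0.736, -0.0, -0.001]
force: [-1.9, -3.5, -5.5]
finger_gap: 0.152
gripper_force: 42.0
```

step_arm(
  targets="3 0 0 0;6 0 0 0;6 0 0 0",
)

```text
t: 14.95
tcp_pos: [0.5959, -0.2172, 0.0621]
tool_rot: [0.676, 0.737, -0.001, -0.0]
force: [-3.3, -4.7, -3.5]
finger_gap: 0.157
gripper_force: 42.0
```

step_arm(
  targets="3 0 0 0;6 0 0 0;6 0 0 0",
)

```text
t: 15.25
tcp_pos: [0.596, -0.2168, 0.0622]
tool_rot: [0.676, 0.737, -0.003, 0.003]
force: [-5.2, -17.9, -9.4]
finger_gap: 0.152
gripper_force: 41.3
```

step_arm(
  targets="-3 0 0 0;-3 0 0 8;-3 0 0 16;-3 0 0 24;-3 0 0 32;-3 0 0 40;-3 0 0 48;-3 0 0 56;-3 0 0 64;-3 0 0 72;-3 0 0 80;-3 0 0 80",
)

```text
t: 16.45
tcp_pos: [0.5955, -0.2167, 0.0622]
tool_rot: [0.992, 0.128, -0.001, 0.002]
force: [-4.7, -11.2, -5.7]
finger_gap: 0.155
gripper_force: 41.7
```

```bash
python3 - <<'E'
from h import *
s,Rm=st(); print(s['t'],s['tcp_pos'],s['force'],s['ft_torque'],s['finger_gap'],np.degrees(np.arctan2(Rm[1,1],Rm[0,1])))
E
```

```text
16.45 [ 0.59549077 -0.21670244  0.0621586 ] [ -4.68084911 -11.24420216  -5.68569117] [-1.7426469   0.64087707 -0.05831307] 0.15526921349966222 -75.2455387749817
```

step_arm(
  targets="-2 0 0 0;-2 0 0 0;-2 0 0 0;-2 0 0 0",
  gripper=0,
)

```text
t: 16.85
tcp_pos: [0.595, -0.2138, 0.0629]
tool_rot: [0.992, 0.129, 0.001, -0.0]
force: [-0.4, -0.5, -0.3]
finger_gap: 0.824
gripper_force: 0.0
```

step_arm(
  targets="0 0 -30 0;0 0 -60 0;0 0 -100 0;-40 24 -120 0;-80 48 -120 0;-120 71 -120 0;-120 71 -120 0",
)

```text
t: 17.55
tcp_pos: [0.4937, -0.3172, 0.1831]
tool_rot: [0.992, 0.127, -0.0, 0.001]
force: [0.1, 0.5, -0.2]
finger_gap: 0.997
gripper_force: 0.0
```

```bash
python3 knob.py 322 184; python3 - <<'E'
from h import *
np.set_printoptions(precision=4,suppress=True)
s,Rm=st(); print(s['t'],s['tcp_pos'],s['force'])
for c in('top','scene'):
    manip.snapshot(c)
    for n,z in(('arbor_top',.137),('ring',.0),('collar',0),('arbor_seat',.049)): print(c,n,[(round(d['p'],2),p2w(c,d['position'],z)[:2],np.round(d['position'])) for d in manip.mark_of(c,n)])
shot('top','t6.png',crop=(190,140,350,260),s=5)
E
```

```text
123 (318.6835021972656, 182.94496154785156) (21.16796112060547, 5.938523769378662) 73.3007583618164
center [ 0.5938 -0.2167]
bar yaw 14.797446295574048 0.06174809032745823
17.6 [ 0.4953 -0.3154  0.1829] [ 0.8237  1.1828 -0.8074]
top arbor_top [(0.68, array([0.5305, 0.0619]), array([220., 200.])), (0.67, array([ 0.5673, -0.0735]), array([270., 187.])), (0.4, array([0.5289, 0.0581]), array([222., 201.]))]
top ring [(0.68, array([0.7633, 0.2809]), array([153., 134.])), (0.55, array([0.5574, 0.0709]), array([220., 200.])), (0.52, array([0.6024, 0.1825]), array([183., 185.]))]
top collar []
top arbor_seat [(0.74, array([ 0.5753, -0.0803]), array([271., 191.])), (0.16, array([0.3465, 0.2978]), array([136., 270.]))]
scene arbor_top [(0.75, array([ 0.5828, -0.0599]), array([232., 192.]))]
scene ring [(0.95, array([0.7629, 0.2932]), array([230., 331.])), (0.73, array([0.5249, 0.0911]), array([273., 251.])), (0.69, array([0.5197, 0.0089]), array([261., 234.])), (0.62, array([ 0.2912, -0.1736]), array([291., 186.])), (0.56, array([0.5236, 0.0508]), array([266., 243.])), (0.51, array([ 0.4283, -0.1294]), array([264., 203.])), (0.48, array([ 0.4011, -0.3349]), array([244., 173.])), (0.26, array([ 0.4075, -0.3415]), array([242., 173.]))]
scene collar [(0.74, array([ 0.4383, -0.0104]), array([280., 223.])), (0.43, array([ 0.7213, -0.2246]), array([173., 212.]))]
scene arbor_seat [(0.89, array([ 0.5822, -0.0836]), array([229., 211.]))]
```

View pics/t6.png

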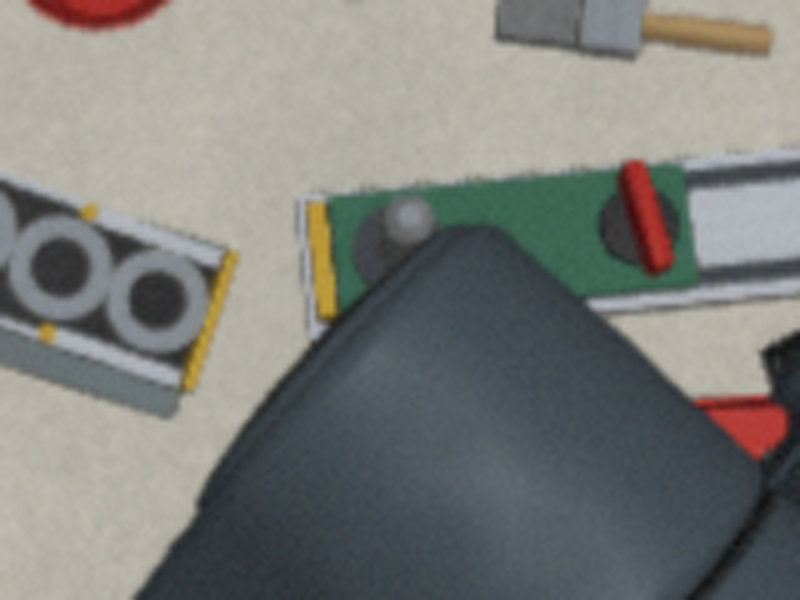

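The carriage is against the yellow stop (crop (320,260)) and the knob bar is tight at about 80°. The arbor tip is at (410,218) and the lowest chute ring at (157,300). Next I fetch the bench ring, so I look again as it may have been moved.

```bash
python3 - <<'E'
from h import *
np.set_printoptions(precision=4,suppress=True)
print('arbor',p2w('top',[271.6,183.2],.137),'ring low',p2w('top',[221.0,199.6],.0794))
g=[.4275,-.1320,.1]
print(to(g,[.259,-.966,0])); s,Rm=st(); print(s['q'])
print(w2p('scene',[.4275,-.132,.01]))
E
```

```text
arbor [ 0.5791 -0.0772  0.137 ] ring low [0.5435 0.0631 0.0794]
[array([ -20.5, -193. ,   82.3]), np.float64(-0.1)]
[-0.7524  0.5372  1.5777  0.      1.0269  0.5579]
[264.198  200.2511]
```

step_arm(
  targets="-4 -40 0 0;-8 -80 10 0;-12 -120 30 0;-16 -160 50 0;-20 -193 70 0;-20 -193 100 0;-20 -193 120 0;-20 -193 130 0;-20 -193 130 0",
)

```text
t: 19.05
tcp_pos: [0.4276, -0.1322, 0.0515]
tool_rot: [0.992, 0.129, -0.001, -0.001]
force: [-0.2, 0.7, -0.3]
finger_gap: 1.002
gripper_force: 0.0
```

```bash
python3 - <<'E'
from h import *
print(to([.4275,-.132,.003])); s,_=st(); print(s['force'])
shot('scene','s7.png',crop=(220,160,320,235),s=7)
E
```

```text
[array([ 0. , -0.1, 48.5])]
[-0.23601057  0.67401719 -0.31237806]
```

View pics/s7.png

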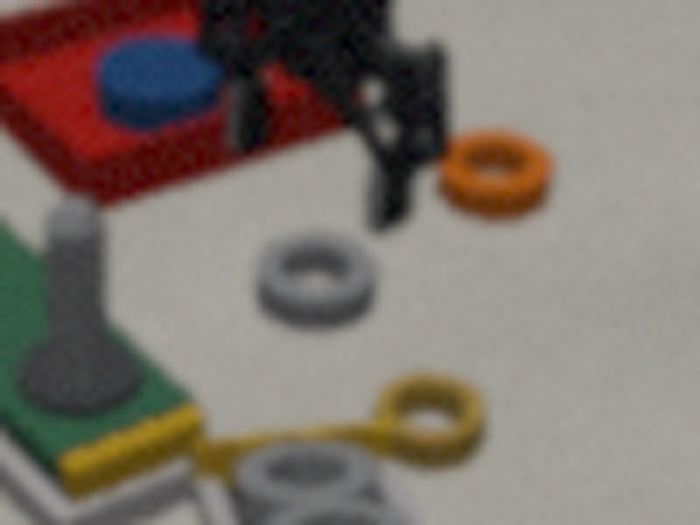

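The bench ring at (315,280) sits centrally below the jaws ((247,140) and (390,220)). Going down to grip it.

step_arm(
  targets="0 0 20 0;0 0 36 0;0 0 46 0;0 0 48 0;0 0 48 0",
)

```text
t: 19.6
tcp_pos: [0.4281, -0.1326, 0.0047]
tool_rot: [0.992, 0.129, 0.0, 0.0]
force: [-0.1, 0.2, -0.3]
finger_gap: 1.003
gripper_force: 0.0
```

step_arm(
  targets="0 0 0 0;0 0 0 0;0 0 0 0;0 0 0 0;0 0 0 0;0 0 0 0",
  gripper=1,
  squeeze=60,
)

```text
t: 20.2
tcp_pos: [0.4282, -0.1326, 0.006]
tool_rot: [0.992, 0.129, 0.001, 0.001]
force: [-0.8, -0.2, 12.0]
finger_gap: 0.648
gripper_force: 60.9
```

step_arm(
  targets="0 0 -30 0;0 0 -70 0;0 0 -110 0;0 0 -150 0;0 0 -165 0;0 0 -165 0",
)

```text
t: 20.8
tcp_pos: [0.4291, -0.133, 0.172]
tool_rot: [0.992, 0.129, 0.003, 0.002]
force: [-0.3, -1.0, -1.5]
finger_gap: 0.652
gripper_force: 64.3
```

```bash
python3 - <<'E'
from h import *
print(to([.580,-.076,.150])); s,_=st(); print(s['t'],s['force'],s['tcp_pos'],s['finger_gap'])
print([(round(d['p'],2),np.round(d['position'])) for d in (manip.snapshot('scene') is not None) and manip.mark_of('scene','ring')])
E
```

```text
[array([160.4, -16.5,  22.7])]
20.8 [-0.25234068 -0.95724224 -1.50562832] [ 0.42909491 -0.13302873  0.17203855] 0.6524752358428333
[(0.9, array([229., 329.])), (0.88, array([272., 255.])), (0.72, array([265., 242.])), (0.62, array([286., 185.])), (0.59, array([262., 161.])), (0.56, array([264., 233.]))]
```

step_arm(
  targets="40 -4 0 0;80 -8 0 0;120 -12 0 0;160 -16 0 0;160 -16 5 0;160 -16 5 0",
)

```text
t: 21.5
tcp_pos: [0.5767, -0.0749, 0.1612]
tool_rot: [0.992, 0.13, -0.003, -0.001]
force: [-0.7, 0.2, -1.5]
finger_gap: 0.649
gripper_force: 64.3
```

```bash
python3 - <<'E'
from h import *
print(to([.580,-.076,.135])); s,_=st(); print(s['t'],s['force'],s['tcp_pos'],s['finger_gap'])
shot('scene','s8.png',crop=(195,150,275,230),s=7)
E
```

```text
[array([ 3. ,  2. , 26.2])]
21.5 [-0.67640141  0.21916842 -1.46701499] [ 0.57671458 -0.07485175  0.16123274] 0.6486446050861491
```

View pics/s8.png

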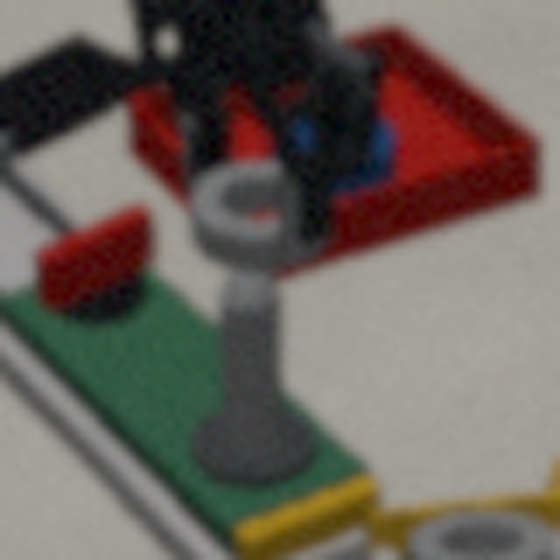

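The held ring (about (255,215)) hangs right above the arbor tip (250,290); I apply the small correction and lower.

step_arm(
  targets="2 1 10 0;3 2 18 0;3 2 26 0;3 2 26 0",
)

```text
t: 21.95
tcp_pos: [0.5803, -0.0771, 0.1368]
tool_rot: [0.992, 0.129, -0.002, -0.001]
force: [0.3, 0.0, -1.8]
finger_gap: 0.651
gripper_force: 64.3
```

step_arm(
  targets="0 0 0 0;0 0 0 0;0 0 0 0",
  gripper=0,
)

```text
t: 22.25
tcp_pos: [0.5822, -0.0772, 0.1391]
tool_rot: [0.992, 0.129, 0.001, 0.0]
force: [-0.3, 0.2, 0.3]
finger_gap: 1.001
gripper_force: 0.0
```

step_arm(
  targets="0 0 -20 0;0 0 -50 0;0 0 -70 0;0 0 -70 0",
)

```text
t: 22.65
tcp_pos: [0.5842, -0.0777, 0.2122]
tool_rot: [0.992, 0.129, 0.004, 0.002]
force: [0.2, 0.2, 0.5]
finger_gap: 1.0
gripper_force: 0.0
```

```bash
python3 - <<'E'
from h import *
np.set_printoptions(precision=4,suppress=True)
print(to([.5425,.064,.15],[-.949,.314,0])); s,_=st(); print(s['t'],s['force'],s['tcp_pos'],s['finger_gap'])
manip.snapshot('scene')
print([(round(d['p'],2),np.round(d['position']),np.round(p2w('scene',d['position'],.049)[:2],3)) for d in manip.mark_of('scene','ring')])
im=manip.snapshot('scene')
E
```

```text
[array([  -4.3, -147.9,   61.5]), np.float64(-56.8)]
22.65 [0.1906 0.202  0.5131] [ 0.5842 -0.0777  0.2122] 1.000422069380154
[(0.91, array([271., 255.]), array([0.565, 0.149])), (0.72, array([230., 211.]), array([ 0.578, -0.085])), (0.69, array([262., 233.]), array([0.544, 0.057])), (0.61, array([289., 187.]), array([ 0.345, -0.112])), (0.47, array([266., 242.]), array([0.551, 0.095])), (0.38, array([176., 247.]), array([ 0.788, -0.002]))]
```

step_arm(
  targets="0 -25 0 -8;0 -50 0 -16;-2 -75 0 -24;-4 -100 0 -32;-4 -125 0 -40;-4 -148 20 -48;-4 -148 50 -57;-4 -148 80 -57;-4 -148 100 -57;-4 -148 100 -57",
)

```text
t: 23.8
tcp_pos: [0.5366, 0.0653, 0.1046]
tool_rot: [0.81, 0.587, -0.004, -0.003]
force: [-0.3, -0.4, -0.7]
finger_gap: 0.999
gripper_force: 0.0
```

```bash
python3 - <<'E'
from h import *
print(to([.5425,.064,.069],[-.949,.314,0])); s,_=st(); print(s['t'],s['force'],s['tcp_pos'],s['finger_gap'])
shot('scene','s9.png',crop=(210,180,310,255),s=6)
E
```

```text
[array([ 0.7,  6.3, 35.5]), np.float64(0.2)]
23.8 [-0.30289549 -0.40681502 -0.652958  ] [0.53659241 0.06531509 0.10459787] 0.9992552463727307
```

View pics/s9.png

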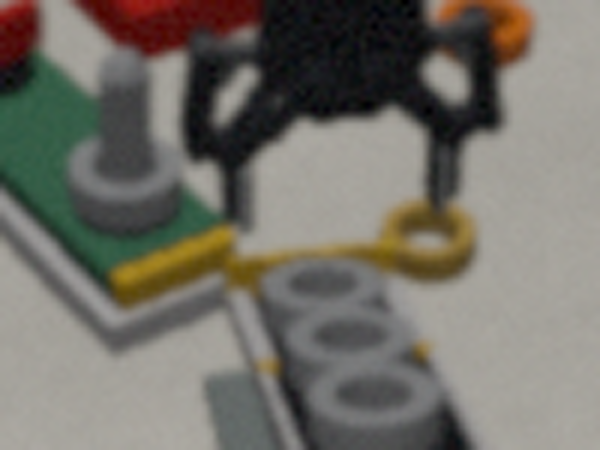

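Ring 4 is seated on the arbor (125,190). The jaws at (237,210) and (440,195) sit slightly towards the robot relative to the lowest ring (325,285), which agrees with the 6 mm correction.

step_arm(
  targets="1 6 10 0;1 6 22 0;1 6 32 0;1 6 35 0;1 6 35 0",
)

```text
t: 24.35
tcp_pos: [0.5454, 0.0641, 0.0728]
tool_rot: [0.81, 0.587, -0.001, -0.0]
force: [0.3, -0.2, -0.0]
finger_gap: 1.0
gripper_force: 0.0
```

step_arm(
  targets="0 0 0 0;0 0 0 0;0 0 0 0;0 0 0 0;0 0 0 0;0 0 0 0",
  gripper=1,
  squeeze=60,
)

```text
t: 24.95
tcp_pos: [0.5464, 0.064, 0.0752]
tool_rot: [0.81, 0.587, 0.001, 0.001]
force: [-2.8, 0.4, 8.4]
finger_gap: 0.602
gripper_force: 60.8
```

step_arm(
  targets="-2 0 -8 0;-4 0 -16 0;-6 0 -24 0;-8 0 -32 0;-10 0 -60 0;-10 0 -90 0;-10 0 -110 0;-10 0 -110 0",
)

```text
t: 25.75
tcp_pos: [0.5449, 0.0541, 0.1866]
tool_rot: [0.81, 0.587, 0.003, 0.002]
force: [1.3, -0.3, -0.9]
finger_gap: 0.573
gripper_force: 63.3
```

```bash
python3 - <<'E'
from h import *
print(to([.580,-.076,.175])); s,_=st(); print(s['t'],s['force'],s['tcp_pos'],s['finger_gap'])
E
```

```text
[array([-112.7,   73.8,   12. ])]
25.75 [ 1.27277017 -0.26127296 -0.85878934] [0.54493389 0.05411927 0.18664565] 0.5734882848690148
```

```bash
python3 - <<'E'
from h import *
shot('scene','s10.png',crop=(200,130,320,250),s=5)
s,_=st(); print(s['finger_gap'],s['gripper_force'],s['force'])
E
```

```text
0.5749942399456317 63.02409254014492 [-0.22700868  0.6820552  -1.33479066]
```

View pics/s10.png

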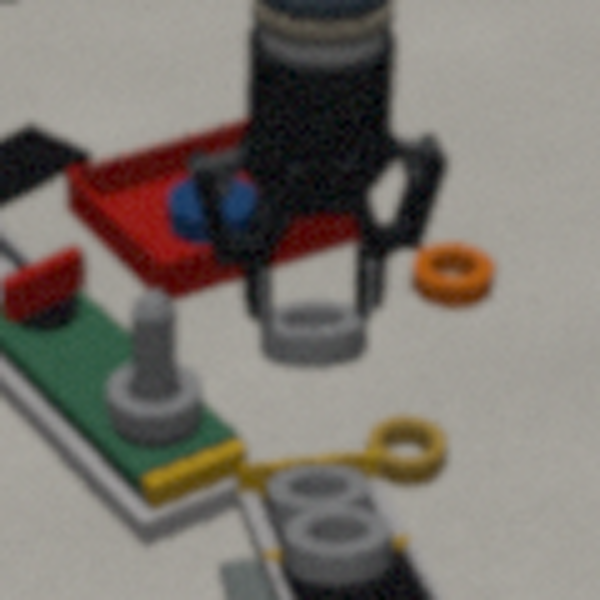

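The ring is held but appears off-centre towards the camera (ring at (313,335), tips at (258,310) and (370,300)). I estimate the offset.

```bash
python3 - <<'E'
from h import *
from scipy.optimize import least_squares
np.set_printoptions(precision=4,suppress=True)
s,Rm=st(); im=manip.snapshot('scene')
for d in manip.masks_of('scene','ring'):
    p=np.argwhere(d['pixels'])[:,::-1]
    if np.hypot(*(np.array(d['position'])-[263,197]))<14:
        print(d['p'],d['position'],p.min(0),p.max(0))
for px in ([262.5,193.3],[262.5,194.3]):
    f=lambda v:w2p('scene',s['tcp_pos']+Rm[:,0]*v[0]+np.array([0,0,v[1]]))-px
    print(least_squares(f,[0,0.01],x_scale=.01,diff_step=1e-4).x)
for dd in ([0,0,0],[0,.03,0.],[0,-.03,0]): print(w2p('scene',s['tcp_pos']+Rm@np.array(dd)))
E
```

```text
0.69 [262.9, 196.6] [253 190] [273 203]
[0.004  0.0071]
[0.0043 0.004 ]
[262.1705 194.6159]
[251.3829 195.6289]
[272.8737 193.6118]
```

The ring is held only by its top edge (about 5 mm) and sits 4 mm uphill of the TCP. I carry it gently straight to the arbor with that offset.

step_arm(
  targets="-14 9 0 0;-29 18 0 0;-44 28 0 0;-58 37 0 0;-73 46 0 0;-88 56 0 0;-102 65 0 0;-112 71 0 0;-117 74 0 0;-117 74 0 0",
)

```text
t: 26.9
tcp_pos: [0.5769, -0.0804, 0.1834]
tool_rot: [0.81, 0.586, 0.0, 0.0]
force: [0.0, 0.6, -1.1]
finger_gap: 0.574
gripper_force: 63.3
```

```bash
python3 - <<'E'
from h import *
from scipy.optimize import least_squares
np.set_printoptions(precision=4,suppress=True)
print(to([.579,-.080,.143])); s,Rm=st(); print(s['t'],s['force'],s['tcp_pos'],s['finger_gap'])
im=manip.snapshot('scene')
o=w2p('scene',s['tcp_pos']);print(o)
for d in manip.masks_of('scene','ring'):
    p=np.argwhere(d['pixels'])[:,::-1]
    if np.hypot(*(np.array(d['position'])-o))<14: print(d['p'],d['position'],p.min(0),p.max(0))
shot('scene','s11.png',crop=(190,140,270,220),s=6)
E
```

```text
[array([ 1. ,  1.9, 40.4])]
26.9 [ 0.0141  0.5731 -1.0744] [ 0.5769 -0.0804  0.1834] 0.5741589560023005
[229.8899 174.9641]
0.54 [231.1, 178.4] [222 171] [240 181]
```

View pics/s11.png

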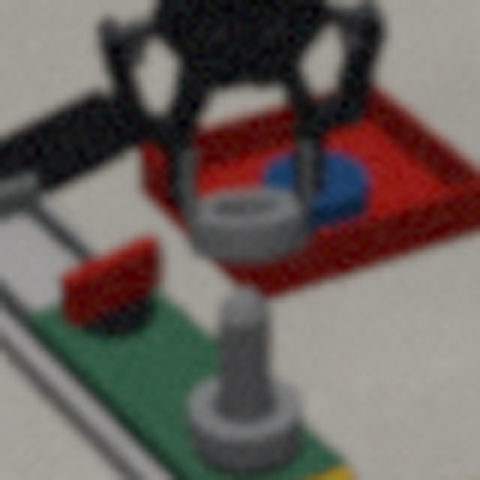

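The held ring at (248,225) is above the arbor tip (245,300). Lowering.

step_arm(
  targets="1 2 10 0;1 2 20 0;1 2 28 0;1 2 34 0;1 2 40 0;1 2 40 0",
)

```text
t: 27.65
tcp_pos: [0.5783, -0.0791, 0.1422]
tool_rot: [0.81, 0.587, -0.001, -0.001]
force: [-0.4, 0.1, -1.5]
finger_gap: 0.573
gripper_force: 62.7
```

step_arm(
  targets="0 0 0 0;0 0 0 0;0 0 0 0",
  gripper=0,
)

```text
t: 27.95
tcp_pos: [0.5795, -0.0795, 0.1441]
tool_rot: [0.81, 0.587, 0.0, 0.001]
force: [0.1, -0.2, 0.3]
finger_gap: 1.001
gripper_force: 0.0
```

step_arm(
  targets="0 0 -20 0;0 0 -50 0;0 0 -65 0;0 0 -65 0",
)

```text
t: 28.35
tcp_pos: [0.5809, -0.0799, 0.2115]
tool_rot: [0.81, 0.587, 0.002, 0.003]
force: [0.0, -0.3, -0.5]
finger_gap: 0.999
gripper_force: 0.0
```

```bash
python3 - <<'E'
from h import *
np.set_printoptions(precision=4,suppress=True)
print(to([.5425,.064,.11],[-.949,.314,0])); s,_=st(); print(s['t'],s['force'],s['tcp_pos'],s['finger_gap'])
manip.snapshot('scene')
print([(round(d['p'],2),np.round(d['position']),np.round(p2w('scene',d['position'],.069)[:2],3)) for d in manip.mark_of('scene','ring')])
print(w2p('scene',[.58,-.076,.069]))
E
```

```text
[array([124.8, -82. , 100.9]), np.float64(0.2)]
28.35 [ 0.0229 -0.3225 -0.4633] [ 0.5809 -0.0799  0.2115] 0.9988493542135237
[(0.95, array([228., 329.]), array([0.785, 0.335])), (0.7, array([289., 189.]), array([ 0.365, -0.08 ])), (0.64, array([231., 206.]), array([ 0.575, -0.082])), (0.64, array([229., 212.]), array([ 0.594, -0.057])), (0.63, array([269., 242.]), array([0.557, 0.12 ])), (0.53, array([262., 233.]), array([0.555, 0.078]))]
[230.5416 207.3416]
```

Two rings are on the arbor. Next, the second chute ring, gripped lower.

step_arm(
  targets="21 -14 0 0;42 -27 0 0;63 -41 0 0;84 -55 0 0;105 -68 0 0;125 -81 20 0;125 -81 55 0;125 -81 85 0;125 -81 100 0;125 -81 100 0;125 -81 100 0",
)

```text
t: 29.55
tcp_pos: [0.5404, 0.0647, 0.1076]
tool_rot: [0.81, 0.587, -0.001, -0.001]
force: [0.0, -0.3, -0.1]
finger_gap: 1.004
gripper_force: 0.0
```

```bash
python3 - <<'E'
from h import *
print(to([.5425,.064,.064],[-.949,.314,0])); s,_=st(); print(s['t'],s['force'],s['tcp_pos'],s['finger_gap'])
E
```

```text
[array([ 0. ,  2.3, 43.6]), np.float64(0.2)]
29.55 [ 0.03335532 -0.34617838 -0.0870144 ] [0.54035907 0.06468477 0.10763601] 1.003658022338757
```

step_arm(
  targets="3 2 15 0;3 2 30 0;3 2 40 0;3 2 45 0;3 2 45 0",
)

```text
t: 30.05
tcp_pos: [0.5435, 0.0669, 0.0628]
tool_rot: [0.81, 0.587, -0.0, -0.0]
force: [0.1, -0.6, -0.3]
finger_gap: 1.001
gripper_force: 0.0
```

```bash
python3 - <<'E'
from h import *
print(to([.5435,.067,.064],[-.949,.314,0])); s,_=st(); print(s['t'],s['force'],s['tcp_pos'],s['finger_gap'])
E
```

```text
[array([ 0.1,  0. , -1.2]), np.float64(0.2)]
30.05 [ 0.08896834 -0.63586745 -0.34373263] [0.54346536 0.06690984 0.06281505] 1.001058486920584
```

step_arm(
  targets="0 0 -1 0;0 0 -1 0;0 0 -1 0;0 0 -1 0;0 0 -1 0;0 0 -1 0",
  gripper=1,
  squeeze=60,
)

```text
t: 30.65
tcp_pos: [0.5447, 0.0668, 0.0657]
tool_rot: [0.81, 0.587, 0.001, 0.001]
force: [-0.8, 0.2, 6.1]
finger_gap: 0.651
gripper_force: 63.8
```

```bash
python3 - <<'E'
from h import *
s,_=st(); print(s['t'],s['force'],s['tcp_pos'],s['finger_gap'],s['gripper_force'])
E
```

```text
30.65 [-0.75651434  0.23553282  6.05058524] [0.54465285 0.0667736  0.06565024] 0.6513301988250131 63.758028745651245
```

step_arm(
  targets="-2 0 -8 0;-4 0 -16 0;-6 0 -24 0;-8 0 -32 0;-10 0 -60 0;-10 0 -90 0;-10 0 -115 0;-10 0 -115 0",
)

```text
t: 31.45
tcp_pos: [0.5429, 0.0568, 0.1832]
tool_rot: [0.81, 0.587, 0.003, 0.003]
force: [0.2, -0.3, -1.3]
finger_gap: 0.657
gripper_force: 64.3
```

```bash
python3 - <<'E'
from h import *
print(to([.5806,-.074,.170])); s,_=st(); print(s['t'],s['force'],s['tcp_pos'],s['finger_gap'])
E
```

```text
[array([-112.5,   76.5,   13.6])]
31.45 [ 0.19543357 -0.2857086  -1.26221036] [0.54287657 0.05676176 0.1831667 ] 0.6573372950177269
```

step_arm(
  targets="-22 15 0 0;-44 30 0 0;-66 45 0 0;-88 60 0 0;-112 76 0 0;-112 76 5 0;-112 76 10 0;-112 76 10 0",
)

```text
t: 32.25
tcp_pos: [0.5761, -0.0717, 0.1676]
tool_rot: [0.81, 0.587, -0.001, -0.002]
force: [-0.8, -0.1, -1.8]
finger_gap: 0.653
gripper_force: 64.2
```

```bash
python3 - <<'E'
from h import *
print(to([.5806,-.074,.135])); s,Rm=st(); print(s['t'],s['force'],s['tcp_pos'],s['finger_gap'])
shot('scene','s12.png',crop=(190,140,270,220),s=6)
E
```

```text
[array([-0.8,  5.2, 32.6])]
32.25 [-0.84781227 -0.06762375 -1.78438269] [ 0.57606869 -0.07171535  0.16764349] 0.653253186074271
```

View pics/s12.png

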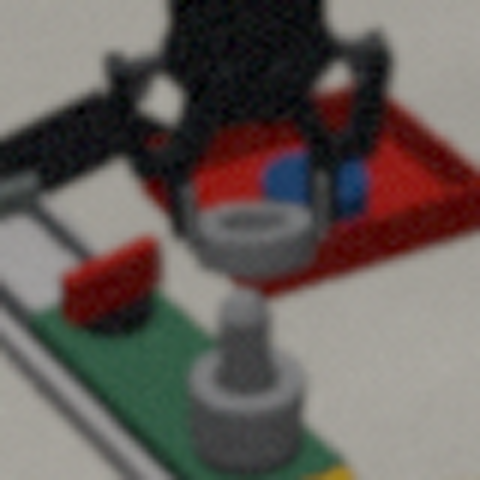

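The ring at (256,238) is about 2 px right of the arbor (243,310), which agrees with the 5 mm correction. That was my 15th view, one over the limit of 14, so from here I use numbers only.

step_arm(
  targets="-1 5 5 0;-1 5 14 0;-1 5 24 0;-1 5 32 0;-1 5 32 0",
)

```text
t: 32.8
tcp_pos: [0.5811, -0.0747, 0.1356]
tool_rot: [0.81, 0.587, -0.001, -0.002]
force: [0.3, 0.1, -1.0]
finger_gap: 0.652
gripper_force: 64.2
```

```bash
python3 - <<'E'
from h import *
print(to([.5806,-.074,.135])); s,Rm=st(); print(s['t'],s['force'],s['tcp_pos'],s['finger_gap'])
E
```

```text
[array([ 0.5, -0.7,  0.6])]
32.8 [ 0.31370446  0.06183331 -0.96528588] [ 0.58112894 -0.07467832  0.13559988] 0.652447626308185
```

step_arm(
  targets="0 0 0 0;0 0 0 0;0 0 0 0;0 0 0 0",
  gripper=0,
)

```text
t: 33.2
tcp_pos: [0.5828, -0.0753, 0.138]
tool_rot: [0.81, 0.587, 0.0, 0.0]
force: [0.4, 0.0, -0.4]
finger_gap: 1.004
gripper_force: 0.0
```

step_arm(
  targets="0 0 -20 0;0 0 -50 0;0 0 -75 0;0 0 -75 0",
)

```text
t: 33.6
tcp_pos: [0.5851, -0.076, 0.2166]
tool_rot: [0.81, 0.587, 0.003, 0.004]
force: [-0.1, 0.8, -0.5]
finger_gap: 1.002
gripper_force: 0.0
```

```bash
cat > chk.py <<'E'
from h import *
np.set_printoptions(precision=4,suppress=True)
s,_=st(); print(s['t'],s['force'],s['tcp_pos'],s['finger_gap'])
manip.snapshot('scene')
for n in('ring','collar','arbor_top'): print(n,[(round(d['p'],2),np.round(d['position'],1).tolist()) for d in manip.mark_of('scene',n)])
for z in(.049,.069,.089,.109,.129,.137): print(z,w2p('scene',[.5805,-.076,z]))
print('chute0,1',w2p('scene',[.5436,.0673,.06]),w2p('scene',[.5618,.1226,.0745]))
for d in manip.masks_of('scene','ring'):
    p=np.argwhere(d['pixels'])[:,::-1]
    if abs(d['position'][0]-230)<10 and d['position'][1]<230: print(np.round(d['p'],2),d['position'],p.min(0),p.max(0))
print('collar',[(round(d['p'],2),p2w('scene',d['position'],0)) for d in manip.mark_of('scene','collar')])
E
python3 chk.py; python3 -c "
from h import *
print(to([.5435,.067,.11],[-.949,.314,0]))"
```

```text
33.6 [-0.1364  0.8219 -0.5221] [ 0.5851 -0.076   0.2166] 1.0015486573848456
ring [(0.81, [230.6, 332.5]), (0.71, [229.1, 199.7]), (0.66, [266.9, 234.3]), (0.59, [287.0, 188.7]), (0.56, [230.5, 205.2]), (0.54, [227.8, 211.4])]
collar [(0.62, [279.1, 218.6]), (0.16, [263.0, 247.8])]
arbor_top [(0.79, [229.4, 190.4])]
0.049 [230.5561 212.5531]
0.069 [230.3957 207.3864]
0.089 [230.2332 202.1259]
0.109 [230.0685 196.7698]
0.129 [229.9016 191.316 ]
0.137 [229.8342 189.1068]
chute0,1 [263.5583 232.4032] [267.76   241.6834]
0.63 [231.8, 199.7] [221 194] [240 207]
0.43 [231.0, 208.7] [223 206] [240 212]
0.42 [232.1, 211.5] [223 210] [240 217]
collar [(0.62, array([ 0.4281, -0.0322, -0.    ])), (0.16, array([0.5437, 0.0667, 0.    ]))]
[array([123. , -80.1, 101.3]), np.float64(0.2)]
```

step_arm(
  targets="21 -14 0 0;42 -27 0 0;63 -41 0 0;84 -55 0 0;105 -68 0 0;123 -80 20 0;123 -80 55 0;123 -80 85 0;123 -80 100 0;123 -80 100 0;123 -80 100 0",
)

```text
t: 35.0
tcp_pos: [0.5445, 0.0666, 0.1119]
tool_rot: [0.81, 0.587, -0.001, -0.0]
force: [1.0, -0.2, -0.2]
finger_gap: 0.999
gripper_force: 0.0
```

```bash
python3 - <<'E'
from h import *
print(to([.5435,.067,.063],[-.949,.314,0])); s,_=st(); print(s['t'],s['force'],s['tcp_pos'],s['finger_gap'])
for c in('scene',):
    manip.snapshot(c)
    for d in manip.masks_of(c,'ring'):
        p=np.argwhere(d['pixels'])[:,::-1]
        if np.hypot(*(np.array(d['position'])-[264,230]))<20: print(round(d['p'],2),d['position'],p.min(0),p.max(0))
print(w2p('scene',[.5420,.0627,.0794]), [w2p('scene',np.array([.5428,.065,.07])+np.array(o)) for o in([.03,0,0],[-.03,0,0])])
E
```

```text
[array([ 0.1, -1. , 48.9]), np.float64(0.2)]
35.0 [ 1.03557591 -0.21740149 -0.22079956] [0.54451235 0.06657086 0.11189791] 0.9994373051024346
[263.40131374 226.1334154 ] [array([254.32462115, 232.31106572]), array([272.46724421, 226.13916423])]
```

step_arm(
  targets="0 -1 15 0;0 -1 30 0;0 -1 43 0;0 -1 48 0;0 -1 48 0",
)

```text
t: 35.6
tcp_pos: [0.5436, 0.0669, 0.0641]
tool_rot: [0.81, 0.587, -0.0, -0.0]
force: [-0.1, 0.3, 0.6]
finger_gap: 0.998
gripper_force: 0.0
```

step_arm(
  targets="0 0 -1 0;0 0 -1 0;0 0 -1 0;0 0 -1 0;0 0 -1 0;0 0 -1 0",
  gripper=1,
  squeeze=60,
)

```text
t: 36.2
tcp_pos: [0.5448, 0.0668, 0.0667]
tool_rot: [0.81, 0.587, 0.001, 0.001]
force: [-1.1, 0.1, 6.1]
finger_gap: 0.655
gripper_force: 63.4
```

```bash
python3 - <<'E'
from h import *
s,_=st(); print(s['t'],s['force'],s['tcp_pos'],s['finger_gap'],s['gripper_force'])
E
```

```text
36.2 [-1.12650544  0.12905052  6.14814142] [0.54477945 0.06677821 0.06674179] 0.6548956810367913 63.4022855758667
```

step_arm(
  targets="-2 0 -8 0;-4 0 -16 0;-6 0 -24 0;-8 0 -32 0;-10 0 -60 0;-10 0 -90 0;-10 0 -113 0;-10 0 -113 0",
)

```text
t: 37.0
tcp_pos: [0.5427, 0.0568, 0.1819]
tool_rot: [0.81, 0.587, 0.003, 0.003]
force: [0.6, -0.1, -1.5]
finger_gap: 0.651
gripper_force: 64.3
```

step_arm(
  targets="-22 15 0 0;-44 30 0 0;-66 45 0 0;-88 60 0 0;-112 76 0 0;-112 78 5 0;-112 79 10 0;-112 79 10 0",
)

```text
t: 37.8
tcp_pos: [0.5791, -0.0726, 0.1666]
tool_rot: [0.81, 0.587, -0.001, -0.002]
force: [-1.8, 0.3, -0.9]
finger_gap: 0.654
gripper_force: 64.2
```

```bash
python3 - <<'E'
from h import *
print(to([.5806,-.074,.135])); s,_=st(); print(s['t'],s['force'],s['tcp_pos'],s['finger_gap'],s['gripper_force'])
E
```

```text
[array([-0.9,  2. , 31.6])]
37.8 [-1.79730978  0.25981202 -0.91723888] [ 0.57909427 -0.07258816  0.16658445] 0.6541295560923688 64.21674370765686
```

step_arm(
  targets="-1 2 5 0;-1 2 14 0;-1 2 24 0;-1 2 31 0;-1 2 31 0",
)

```text
t: 38.3
tcp_pos: [0.5813, -0.0746, 0.1358]
tool_rot: [0.81, 0.587, -0.001, -0.001]
force: [-1.1, -0.2, -2.1]
finger_gap: 0.654
gripper_force: 64.2
```

step_arm(
  targets="0 0 0 0;0 0 0 0;0 0 0 0;0 0 0 0",
  gripper=0,
)

```text
t: 38.7
tcp_pos: [0.5828, -0.0753, 0.138]
tool_rot: [0.81, 0.587, 0.0, 0.0]
force: [-0.1, 0.7, -0.1]
finger_gap: 0.999
gripper_force: 0.0
```

step_arm(
  targets="0 0 -20 0;0 0 -50 0;0 0 -75 0;0 0 -75 0",
)

```text
t: 39.1
tcp_pos: [0.5851, -0.076, 0.2165]
tool_rot: [0.81, 0.587, 0.003, 0.004]
force: [1.0, -0.3, -1.0]
finger_gap: 1.001
gripper_force: 0.0
```

```bash
python3 chk.py
```

```text
39.1 [ 0.9792 -0.2658 -0.9963] [ 0.5851 -0.076   0.2165] 1.0011123286842278
ring [(0.69, [229.4, 328.6]), (0.68, [288.7, 188.8]), (0.65, [232.8, 201.9]), (0.61, [231.8, 205.8]), (0.59, [229.7, 210.9]), (0.52, [230.3, 198.1]), (0.36, [207.3, 182.2])]
collar [(0.6, [282.1, 221.7])]
arbor_top [(0.85, [228.8, 192.3])]
0.049 [230.5561 212.5531]
0.069 [230.3957 207.3864]
0.089 [230.2332 202.1259]
0.109 [230.0685 196.7698]
0.129 [229.9016 191.316 ]
0.137 [229.8342 189.1068]
chute0,1 [263.5583 232.4032] [267.76   241.6834]
0.79 [230.3, 196.5] [221 188] [239 201]
0.67 [232.5, 214.2] [222 211] [239 218]
0.42 [232.0, 211.3] [221 204] [241 213]
0.41 [230.6, 202.2] [221 200] [239 207]
collar [(0.6, array([ 0.428 , -0.0137,  0.    ]))]
```

```bash
cat > col.py <<'E'
from h import *
from scipy.optimize import least_squares
np.set_printoptions(precision=4,suppress=True)
a=np.linspace(0,2*np.pi,73)
def bb(v,c,r=.026,h=.02):
    q=np.array([w2p(c,[v[0]+r*np.cos(t),v[1]+r*np.sin(t),z]) for t in a for z in(0,h)])
    return np.concatenate([q.min(0)-.5,q.max(0)+.5])
for c in('scene','top'):
    im=manip.snapshot(c); L=manip.masks_of(c,'collar')
    for d in L[:2]:
        p=np.argwhere(d['pixels'])[:,::-1]; o=np.concatenate([p.min(0)-.5,p.max(0)+.5])
        r=least_squares(lambda v:bb(v,c)-o,p2w(c,d['position'],.01)[:2],x_scale=.01,diff_step=1e-3)
        print(c,round(d['p'],2),d['position'],o,r.x,r.fun)
print(to([.432,-.014,.2])); print(manip.sense()['q'])
E
python3 col.py
```

```text
scene 0.68 [280.0, 218.5] [273.5 212.5 289.5 226.5] [ 0.4305 -0.0144] [-0.7698 -1.0188  0.7647  0.9138]
top 0.45 [313.6, 183.3] [309.5 171.5 325.5 195.5] [ 0.6071 -0.2253] [-1.6175  2.4247  1.5924 -2.4376]
[array([  11.4, -161.7,   11.9])]
[-0.3186  0.4999  1.5502 -0.      1.0929 -0.002 ]
```

step_arm(
  targets="2 -33 0 0;4 -66 0 0;6 -99 0 0;8 -132 10 0;11 -164 30 0;11 -164 70 0;11 -164 110 0;11 -164 145 0;11 -164 155 0;11 -164 155 0",
)

```text
t: 40.6
tcp_pos: [0.4293, -0.0135, 0.0563]
tool_rot: [0.81, 0.587, -0.001, -0.001]
force: [0.0, -0.2, 0.7]
finger_gap: 1.001
gripper_force: 0.0
```

```bash
python3 col.py; python3 -c "
from h import *
print(to([.4312,-.0145,.006])); print(st()[0]['force'],st()[0]['tcp_pos'])"
```

```text
scene 0.54 [281.2, 217.4] [273.5 212.5 289.5 226.5] [ 0.4305 -0.0144] [-0.7698 -1.0188  0.7647  0.9138]
[array([   0.3,    1.3, -141.3])]
[-0.2927  0.6111  2.0534  0.      0.4739  0.0238]
[array([-0.5,  0. , 52.7])]
[ 0.32891758 -0.86335871  0.02085114] [ 0.43113828 -0.01399518  0.05874646]
```

step_arm(
  targets="0 0 20 0;0 0 36 0;0 0 46 0;0 0 51 0;0 0 51 0",
)

```text
t: 41.3
tcp_pos: [0.4302, -0.0137, 0.0065]
tool_rot: [0.81, 0.587, 0.0, 0.0]
force: [0.1, 0.6, -0.2]
finger_gap: 0.997
gripper_force: 0.0
```

step_arm(
  targets="0 0 -2 0;0 0 -2 0;0 0 -2 0;0 0 -2 0;0 0 -2 0;0 0 -2 0",
  gripper=1,
  squeeze=20,
)

```text
t: 41.9
tcp_pos: [0.431, -0.014, 0.0093]
tool_rot: [0.81, 0.587, 0.001, 0.001]
force: [1.2, -0.1, 6.6]
finger_gap: 0.577
gripper_force: 19.7
```

step_arm(
  targets="0 0 0 0;0 0 0 0;0 0 0 0",
  gripper=0,
)

```text
t: 42.2
tcp_pos: [0.4298, -0.0136, 0.0084]
tool_rot: [0.81, 0.587, -0.0, -0.0]
force: [-0.6, 0.3, -0.4]
finger_gap: 1.0
gripper_force: 0.0
```

```bash
python3 col.py; python3 -c "
from h import *
print(st()[0]['force'],st()[0]['tcp_pos'],st()[0]['finger_gap'])"
```

```text
scene 0.56 [282.4, 217.0] [274.5 212.5 290.5 226.5] [ 0.4277 -0.0129] [-0.7735 -1.0185  0.7685  0.9133]
top 0.53 [331.7, 182.5] [268.5 166.5 374.5 204.5] [ 0.6004 -0.2383] [ 43.6771   9.6068 -43.0307  -9.2575]
[-0.35021893 -1.07289941 -0.10107267] [ 0.42984519 -0.01364882  0.00831343] 1.0015077647864918Traceback (most recent call last):
  File "col.py", line 12, in <module>
    r=least_squares(lambda v:bb(v,c)-o,p2w(c,d['position'],.01)[:2],x_scale=.01,diff_step=1e-3)
    return func(*args, **kwargs)
    result = trf(vector_fun.fun, vector_fun.jac, x0, f0, J0, lb, ub, ftol, xtol,
                 gtol, max_nfev, x_scale, loss_function, tr_solver,
                 tr_options.copy(), verbose, callback=callback_wrapped)
    return trf_no_bounds(
        fun, jac, x0, f0, J0, ftol, xtol, gtol, max_nfev, x_scale,
        loss_function, tr_solver, tr_options, verbose, callback=callback)
    f_new = fun(x_new)
    self._update_fun()
    ~~~~~~~~~~~~~~~~^^
    self.f = self.fun_wrapped(xp_copy(self.x))
             ~~~~~~~~~~~~~~~~^^^^^^^^^^^^^^^^^
    return np.atleast_1d(self.fun(x))
                         ~~~~~~~~^^^
    return self.f(x, *self.args, **self.kwargs)
           ~~~~~~^^^^^^^^^^^^^^^^^^^^^^^^^^^^^^
  File "col.py", line 12, in <lambda>
    r=least_squares(lambda v:bb(v,c)-o,p2w(c,d['position'],.01)[:2],x_scale=.01,diff_step=1e-3)
                             ~~^^^^^
  File "col.py", line 6, in bb
    q=np.array([w2p(c,[v[0]+r*np.cos(t),v[1]+r*np.sin(t),z]) for t in a for z in(0,h)])
                ~~~^^^^^^^^^^^^^^^^^^^^^^^^^^^^^^^^^^^^^^^^^
  File "h.py", line 18, in w2p
    c,K,D=KD(cam); M=np.linalg.inv(np.array(c['extrinsics']))
          ~~^^^^^
  File "h.py", line 10, in KD
    c=manip.get_calibration(cam); f=192/np.tan(np.radians(c['fov_y'])/2)
ValueError: time passes only in moves, steps and waits
```

Gap 0.577 matches 52 mm. I turn 90° and squeeze again, which centres the collar the other way too.

step_arm(
  targets="0 0 0 -8;0 0 0 -16;0 0 0 -24;0 0 0 -32;0 0 0 -40;0 0 0 -48;0 0 0 -56;0 0 0 -64;0 0 0 -72;0 0 0 -80;0 0 0 -88;0 0 0 -90",
)

```text
t: 43.6
tcp_pos: [0.4299, -0.0136, 0.0083]
tool_rot: [0.156, 0.988, 0.0, -0.0]
force: [0.2, -0.0, 0.1]
finger_gap: 1.001
gripper_force: 0.0
```

step_arm(
  targets="0 0 1 0;0 0 1 0;0 0 1 0;0 0 1 0;0 0 1 0;0 0 1 0",
  gripper=1,
  squeeze=50,
)

```text
t: 44.2
tcp_pos: [0.4299, -0.0137, 0.0078]
tool_rot: [0.158, 0.987, -0.0, 0.0]
force: [-0.3, -0.4, 5.0]
finger_gap: 0.57
gripper_force: 50.7
```

step_arm(
  targets="0 0 -30 0;0 0 -70 0;0 0 -110 0;0 0 -150 0;0 0 -175 0;0 0 -175 0",
)

```text
t: 44.8
tcp_pos: [0.4319, -0.0141, 0.1854]
tool_rot: [0.158, 0.987, -0.001, 0.004]
force: [0.5, 0.3, -2.2]
finger_gap: 0.562
gripper_force: 53.1
```

```bash
python3 - <<'E'
from h import *
print(to([.5803,-.076,.165])); s,_=st(); print(s['t'],s['force'],s['tcp_pos'],s['finger_gap'],s['gripper_force'],s['q'])
E
```

```text
[array([-160.1,  -12.6,   21.7])]
44.8 [ 0.51870492  0.2728967  -2.24749249] [ 0.43192851 -0.01413992  0.1853963 ] 0.5621376379978557 53.10786846326664 [-2.92505540e-01  3.44350317e-01  1.95347390e+00  3.74399539e-05
  8.35894493e-01 -1.54651833e+00]
```

step_arm(
  targets="-32 -3 0 0;-64 -5 0 0;-96 -8 0 0;-128 -10 0 0;-152 -12 5 0;-160 -13 12 0;-160 -13 17 0;-160 -13 17 0",
)

```text
t: 45.6
tcp_pos: [0.575, -0.0748, 0.1631]
tool_rot: [0.158, 0.987, 0.001, -0.003]
force: [-0.6, -0.1, -2.3]
finger_gap: 0.569
gripper_force: 53.1
```

```bash
python3 - <<'E'
from h import *
from scipy.optimize import least_squares
print(to([.5803,-.0757,.140])); s,Rm=st(); print(s['t'],s['force'],s['tcp_pos'],s['finger_gap'],s['gripper_force'])
manip.snapshot('scene'); print([(round(d['p'],2),np.round(d['position'],1)) for d in manip.mark_of('scene','collar')+manip.mark_of('scene','arbor_top')])
print(w2p('scene',s['tcp_pos']-[0,0,.008]), w2p('scene',[.5803,-.0757,.137]))
E
```

```text
[array([-5.5,  0.8, 23. ])]
45.6 [-0.60002089 -0.11948321 -2.2751168 ] [ 0.57498177 -0.07475567  0.16307267] 0.5692917665615749 53.0590698402375
[(0.65, array([379.8, 322.3])), (0.44, array([230.9, 185.7])), (0.79, array([230.7, 189.5]))]
[231.53594297 183.78452517] [229.93790101 189.13888894]
```

step_arm(
  targets="-4 1 6 0;-5 1 12 0;-5 1 18 0;-5 1 22 0;-5 1 22 0;-5 1 22 0",
)

```text
t: 46.35
tcp_pos: [0.583, -0.0764, 0.1432]
tool_rot: [0.158, 0.987, 0.0, -0.0]
force: [0.7, 0.2, -1.5]
finger_gap: 0.563
gripper_force: 53.1
```

```bash
python3 - <<'E'
from h import *
print(to([.5803,-.0757,.138])); s,Rm=st(); print(s['t'],s['force'],s['tcp_pos'],s['finger_gap'],s['gripper_force'])
E
```

```text
[array([ 2.8, -0.1,  5.2])]
46.35 [ 0.6598905   0.22363567 -1.51811674] [ 0.58296986 -0.07641751  0.14321762] 0.5633723326385295 53.06818418903276
```

step_arm(
  targets="2 0 2 0;2 0 5 0;2 0 5 0;2 0 5 0",
)

```text
t: 46.75
tcp_pos: [0.5811, -0.0759, 0.1384]
tool_rot: [0.158, 0.987, -0.0, -0.0]
force: [-0.1, 0.1, -2.4]
finger_gap: 0.565
gripper_force: 53.1
```

```bash
python3 - <<'E'
from h import *
s,Rm=st(); print(s['t'],s['force'],s['tcp_pos'],s['finger_gap'],s['gripper_force'])
E
```

```text
46.75 [-0.06450916  0.08961893 -2.39460426] [ 0.58112341 -0.07586113  0.13837084] 0.5652056107159152 53.068971906322986
```

step_arm(
  targets="0 0 1 0;0 0 1 0",
)

```text
t: 46.95
tcp_pos: [0.5812, -0.0758, 0.1374]
tool_rot: [0.158, 0.987, 0.0, -0.0]
force: [-0.5, 0.4, -2.1]
finger_gap: 0.563
gripper_force: 53.1
```

step_arm(
  targets="0 0 0 0;0 0 0 0;0 0 0 0;0 0 0 0",
  gripper=0,
)

```text
t: 47.35
tcp_pos: [0.5813, -0.0759, 0.1376]
tool_rot: [0.158, 0.987, -0.0, 0.0]
force: [0.2, 0.7, 0.0]
finger_gap: 0.998
gripper_force: 0.0
```

step_arm(
  targets="0 0 -20 0;0 0 -45 0;0 0 -70 0;40 0 -90 0;80 0 -90 0;120 0 -90 0;160 0 -90 0;200 0 -90 0;200 0 -90 0",
)

```text
t: 48.25
tcp_pos: [0.384, -0.0108, 0.2267]
tool_rot: [0.157, 0.988, 0.001, -0.004]
force: [-0.6, 0.2, -0.0]
finger_gap: 1.003
gripper_force: 0.0
```

```bash
python3 chk.py; python3 - <<'E'
from h import *
np.set_printoptions(precision=4,suppress=True)
for c in('scene','top'):
    im=manip.snapshot(c)
    for n in('collar','arbor_top','ring','blank','red_tray'): print(c,n,[(round(d['p'],2),np.round(d['position'],1).tolist()) for d in manip.mark_of(c,n)])
    for p in([.5805,-.076,.129],[.5805,-.076,.149],[.5805,-.076,.137]): print(w2p(c,p))
    # column of colours up the arbor axis
    print([ (round(z,3),im[int(round(q[1])),int(round(q[0]))+5].tolist()) for z in np.arange(.05,.165,.008) for q in [w2p(c,[.5805,-.076,z])]])
E
python3 knob.py 318.7 183
```

```text
48.25 [-0.628   0.2497 -0.0228] [ 0.384  -0.0108  0.2267] 1.0030586487771564
ring [(0.7, [229.3, 329.7]), (0.69, [233.5, 198.7]), (0.57, [230.5, 209.8]), (0.56, [287.9, 186.1]), (0.5, [230.1, 200.9]), (0.43, [232.0, 208.7])]
collar [(0.79, [229.7, 189.9]), (0.53, [243.0, 174.0]), (0.27, [227.4, 197.6])]
arbor_top [(0.93, [227.4, 188.3])]
0.049 [230.5561 212.5531]
0.069 [230.3957 207.3864]
0.089 [230.2332 202.1259]
0.109 [230.0685 196.7698]
0.129 [229.9016 191.316 ]
0.137 [229.8342 189.1068]
chute0,1 [263.5583 232.4032] [267.76   241.6834]
0.51 [230.7, 210.0] [223 206] [239 211]
0.45 [229.1, 196.9] [220 192] [239 202]
collar [(0.79, array([ 0.4978, -0.2568,  0.    ])), (0.53, array([ 0.407 , -0.3299,  0.    ])), (0.27, array([ 0.5256, -0.2175,  0.    ]))]
scene collar [(0.66, [241.5, 170.2]), (0.66, [228.9, 207.6]), (0.63, [228.2, 191.0]), (0.57, [209.6, 180.4]), (0.47, [230.1, 188.3])]
scene arbor_top [(0.66, [230.2, 190.7])]
scene ring [(0.85, [230.7, 330.5]), (0.65, [229.2, 207.2]), (0.64, [232.4, 212.1]), (0.63, [287.8, 187.8]), (0.55, [232.4, 198.5]), (0.54, [263.4, 249.1]), (0.5
[... 1172 characters left out ...]
np.float64(0.05), [140, 118, 65]), (np.float64(0.058), [140, 118, 65]), (np.float64(0.066), [137, 118, 64]), (np.float64(0.074), [115, 99, 61]), (np.float64(0.082), [115, 99, 61]), (np.float64(0.09), [97, 93, 83]), (np.float64(0.098), [97, 93, 83]), (np.float64(0.106), [90, 91, 89]), (np.float64(0.114), [81, 78, 77]), (np.float64(0.122), [81, 78, 77]), (np.float64(0.13), [84, 86, 85]), (np.float64(0.138), [84, 86, 85]), (np.float64(0.146), [76, 76, 77]), (np.float64(0.154), [79, 78, 75]), (np.float64(0.162), [79, 78, 75])]
110 (319.0124816894531, 182.83985900878906) (21.17752456665039, 5.488259792327881) 72.6459732055664
center [ 0.5941 -0.2177]
bar yaw 15.449065959059965 0.06175003606658173
```

```bash
python3 -c "
from station import manip
print(manip.sign_off())"
```

```text
the job is handed in; nothing more can be done
None
```

I handed the job in at about 48 s: the blank is in the red tray, the carriage is home and clamped tight, and all four steel rings are on the arbor with the brass collar on top. The end state was checked from network marks and pixel colours, not by eye, because I had already viewed 15 pictures, one over the limit of 14.

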